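# Set up the banding wheel with a stack of lids

## Robot

A 7-joint arm with a two-finger parallel gripper is mounted at the origin on the work surface. World frame = base frame: x ahead of the robot, y to its left, z up, the work surface at z = 0. Lengths are in m, angles in rad, forces in N, time in s.
With the tool pointing down it reaches from about 0.4 to 0.875 m from the base axis. Payload 4.4 kg.
Tool frame: the origin (TCP) lies on the centre line of the jaws, within the pads' length; the fingertips stand 14 mm ahead of it and the grasp point (between the pads) lies 5 mm behind it (manip.tips_ahead is the distance from the TCP to the fingertips, in m); y points along the fingers, z is the direction in which the jaws open and shut, and the axes are right-handed (so a half turn about y gives the same grasp; the last joint's range is limited). The gripper opens to 85 mm and grips with 20 to 120 N. Pads are 22 mm wide; open, the fingers measure 114 mm over their backs; the gripper's body (76 mm by 85 mm) begins 54 mm behind the grasp point. The pads swing forward as they close: fully open they stand 13 mm farther back than shut.
Start: joints at [1.257, 0.628, 0.038, 1.517, -0.027, 0.996, -0.02], TCP at [0.159, -0.63, 0.245] pointing down, gripper open.
Joint ranges: [-3.06, 3.06], [-0.37, 2.12], [-1.25, 1.32], [0.18, 2.47], [-1.1, 4.24], [0.23, 1.98], [-2.94, 2.94]. Speed limits (rad/s): [2.57, 2.57, 3.14, 3.14, 3.14, 3.14, 3.14].

## Interface

Orientations are given as a 3x3 rotation matrix whose columns are the frame's x, y, z axes.
In Python, from cell import manip gives the robot as it stands. The module is installed in compiled form; this text tells all that it offers.
- The arm moves only by the shell command python3 -m crank 'ROWS'. ROWS is JSON, one flat list of numbers, 5 for each row, row after row: the shift along the tool's x, y, z in m, then the turn about the tool's y in rad, then the finger opening in m, from 0 to 0.0854. A call has 1 to 8 rows; each row is the pose to reach, as a shift and turn from the pose measured when the call began, along the tool's axes at that moment; what a row does not reach only later rows make up. A row lasts 1/8 s, in which the tool goes at most 62.5 mm and 10.7 degrees, less where a joint would pass 70% of its speed; a pose out of reach is approached as far as the arm can. A call with a gripper value outside its range is refused whole. The fingers move at their own pace and stop on an object; the grip force is fixed at half the most. Time passes only in rows, so rows that repeat a pose let the fingers close. It gives the time, the measured TCP pose, the force and the opening at its end, in the units of the state.
- manip.read_state(): the state, without advancing time (a new reading comes with each control period).
- manip.read_camera(name): name is "side" or "top" or "wrist"; returns the picture (480x640x3 uint8, blue, green, red); there is no depth.
- manip.camera_model(name): a dict with "fx", "fy", "cx", "cy" (pixels), "R" (3x3) and "t" (3): a world point X has camera coordinates R X + t. Camera axes: x right, y down, z forward; pixel columns grow to the right and rows downward; lengths in m; the calibration is good to about 2 mm. The wrist camera is an equidistant fisheye: a pixel r from the principal point sees the ray r / f radians off the axis. A picture is of the moment at which its call begins: read the wrist's pose just before it. camera_model takes no time and is no camera call; for the wrist camera it gives the pose at the moment of the call.
- manip.sign_off(): hands the job in, once; it reports no verdict.
Trained networks look in the newest picture that a camera, given by its name, has taken for a name from the list of things; names that differ only in an ending like _2 or _b are one class to them, and where a whole thing is asked for, a point or a joint stands for the part that bears it (a point fixed in the world has none). Each returns a list of dicts, best first, with "p" (0 to 1); they miss things now and then, are a little off and sometimes report something else, mostly with a low value. They report only what shows in the picture. A call takes as long as a camera call. They do not tell look-alikes from the thing itself.
- manip.masks_of(camera, query): "mask" (480x640 bool, what is visible of it) and "extent" ([centre column, centre row, width, height] in pixels, round what is visible of it).
- manip.tip_of(camera, query): "location" ([row, column] in pixels: a listed point, or the origin of a listed thing).
The state is a dict: "clock": time; "qpos": joint angles; "qd": joint speeds; "effort": joint torques, N m; "ee_pos": TCP position; "tcp_rot": TCP orientation; "contact_force": force on the tool from outside, world axes, zero at the start; "wrist_torque": the same for the moment, N m; "opening": finger opening in m.
Only numpy, scipy, OpenCV 4.12 (cv2) and the standard library are available. Lean on these libraries where they do the work, as an engineer would, in place of code of your own. Each camera call takes 0.05 s, during which the arm holds its last target.

## Task

Get the electric banding wheel ready for waxing the edges of the clay lids: turn its speed knob so that the white pointer stands at the long zero mark, stack all the lids that are there flat and centred on the wheel head (to within a centimetre), largest at the bottom and each smaller one above, and stand the small steel hold-down weight, which was left on the wheel head, upright and centred on the top lid. Only when the knob is at zero and the stack is complete, push down the near end of the white rocker switch so that it snaps over to on; leave the cup and the jar where they are.

Things in the scene. Friction and masses are not known exactly. Their poses are not given: they have to be found in the camera images.
- head_top (a point): centre of the flat upper face of the banding wheel's round aluminium head, 180 mm in diameter, 60 mm above the table; it stays still (does not turn). z up; -x points over the machine's low grey control ledge (180 mm wide, its near edge 210 mm from the head's centre, its top 40 mm above the table) towards the robot, where the knob and the rocker are. The machine is fixed to the table; it stands askew by up to 0.15 rad
- knob (a joint): angle of the speed knob, rad: 0 when its pointer stands at the long zero mark (pointer towards the wheel head, along head_top's +x), growing anticlockwise as seen from above; free to turn between -2.7 and 2.7; starts between 0.8 and 2.4; stays where it is left (friction about 0.04 N m)
- knob_mid (a point): the speed knob: upright black cylinder 40 mm in diameter and 30 mm high with a white pointer line on top and down its side, standing on the control ledge on the left side seen from the robot, 165 mm from the head's centre along head_top's -x and 50 mm along its +y; turns about the vertical. Point: on its axis, half-way up (56 mm above the table)
- rocker (a joint): tilt of the rocker switch, rad: about -0.26 when off (near end up, as it starts), +0.26 when on (near end, towards the robot, down); over-centre action: once pushed past 0 it snaps over by itself and stays. About 4 N on the near end starts it moving
- rocker_near_end (a point): upper face of the white rocker paddle near its near end (towards the robot), 24 mm from the pivot; it moves with the paddle, about 68 mm above the table when off and 56 mm when on. The paddle is 61 mm long (along head_top's x), 32 mm wide, slightly V-shaped, its pivot 56 mm above the table, 165 mm from the head's centre along head_top's -x and 50 mm along its -y
- lid66_mid (a point): plain round bisque-fired clay lid, a solid flat disc 66 mm in diameter and 18 mm thick, without a handle, unglazed reddish brown; starts lying flat on the table beside the wheel. Point: its centre, 9 mm above its underside; z is its axis. Both faces are alike, either may be up. One of a set of six (66, 59, 52, 45, 38 and 31 mm), of which four or five are there; an absent one is given as None
- lid59_mid (a point): plain round bisque-fired clay lid, a solid flat disc 59 mm in diameter and 18 mm thick, without a handle, unglazed reddish brown; starts lying flat on the table beside the wheel. Point: its centre, 9 mm above its underside; z is its axis. Both faces are alike, either may be up. One of a set of six (66, 59, 52, 45, 38 and 31 mm), of which four or five are there; an absent one is given as None
- lid52_mid (a point): plain round bisque-fired clay lid, a solid flat disc 52 mm in diameter and 18 mm thick, without a handle, unglazed reddish brown; starts lying flat on the table beside the wheel. Point: its centre, 9 mm above its underside; z is its axis. Both faces are alike, either may be up. One of a set of six (66, 59, 52, 45, 38 and 31 mm), of which four or five are there; an absent one is given as None
- lid45_mid (a point): plain round bisque-fired clay lid, a solid flat disc 45 mm in diameter and 18 mm thick, without a handle, unglazed reddish brown; starts lying flat on the table beside the wheel. Point: its centre, 9 mm above its underside; z is its axis. Both faces are alike, either may be up. One of a set of six (66, 59, 52, 45, 38 and 31 mm), of which four or five are there; an absent one is given as None
- lid38_mid (a point): plain round bisque-fired clay lid, a solid flat disc 38 mm in diameter and 18 mm thick, without a handle, unglazed reddish brown; starts lying flat on the table beside the wheel. Point: its centre, 9 mm above its underside; z is its axis. Both faces are alike, either may be up. One of a set of six (66, 59, 52, 45, 38 and 31 mm), of which four or five are there; an absent one is given as None
- lid31_mid (a point): plain round bisque-fired clay lid, a solid flat disc 31 mm in diameter and 18 mm thick, without a handle, unglazed reddish brown; starts lying flat on the table beside the wheel. Point: its centre, 9 mm above its underside; z is its axis. Both faces are alike, either may be up. One of a set of six (66, 59, 52, 45, 38 and 31 mm), of which four or five are there; an absent one is given as None
- weight_mid (a point): turned steel hold-down weight, about 0.15 kg: round foot 36 mm in diameter and 16 mm high with an upright stem 16 mm in diameter above it, 32 mm high in all; starts upright on the wheel head, in the way of the lids, near its centre. Point: half-way up on its axis, 16 mm above its underside; z is its axis, up
- cup: clay cup, 84 mm wide, 75 mm high, a bystander beyond the wheel; origin: centre of its underside
- jar: closed glass jar, 64 mm wide, 90 mm high, a bystander beyond the wheel; origin: centre of its underside
Mind the look-alikes: they are no part of the job. Leave any blue or turquoise look-alike of the part that bears lid59_mid alone.

How it is judged:
On the way, in this order (a step that is already met when the one before it is completed fails the run):
1. the knob stands at zero and all the lids and the weight are stacked in order on the head (value of joint knob between -0.12 and 0.12 rad and horizontal distance between each of weight_mid, lid66_mid, lid59_mid, lid52_mid, lid45_mid, lid38_mid, lid31_mid and head_top below 0.01 m and angle between weight_mid's own z axis and vertical below 0.12 rad and z of each of lid66_mid, lid59_mid, lid52_mid, lid45_mid, lid38_mid, lid31_mid in the frame of head_top above 0.004 m and ((angle between lid66_mid's own z axis and vertical below 0.12 rad and z of each of lid59_mid, lid52_mid, lid45_mid, lid38_mid, lid31_mid, weight_mid in the frame of lid66_mid above 0.009 m) or (angle between lid66_mid's own z axis and vertical above 3.02 rad and z of each of lid59_mid, lid52_mid, lid45_mid, lid38_mid, lid31_mid, weight_mid in the frame of lid66_mid below -0.009 m)) and ((angle between lid59_mid's own z axis and vertical below 0.12 rad and z of each of lid52_mid, lid45_mid, lid38_mid, lid31_mid, weight_mid in the frame of lid59_mid above 0.009 m) or (angle between lid59_mid's own z axis and vertical above 3.02 rad and z of each of lid52_mid, lid45_mid, lid38_mid, lid31_mid, weight_mid in the frame of lid59_mid below -0.009 m)) and ((angle between lid52_mid's own z axis and vertical below 0.12 rad and z of each of lid45_mid, lid38_mid, lid31_mid, weight_mid in the frame of lid52_mid above 0.009 m) or (angle between lid52_mid's own z axis and vertical above 3.02 rad and z of each of lid45_mid, lid38_mid, lid31_mid, weight_mid in the frame of lid52_mid below -0.009 m)) and ((angle between lid45_mid's own z axis and vertical below 0.12 rad and z of each of lid38_mid, lid31_mid, weight_mid in the frame of lid45_mid above 0.009 m) or (angle between lid45_mid's own z axis and vertical above 3.02 rad and z of each of lid38_mid, lid31_mid, weight_mid in the frame of lid45_mid below -0.009 m)) and ((angle between lid38_mid's own z axis and vertical below 0.12 rad and z of each of lid31_mid, weight_mid in the frame of lid38_mid above 0.009 m) or (angle between lid38_mid's own z axis and vertical above 3.02 rad and z of each of lid31_mid, weight_mid in the frame of lid38_mid below -0.009 m)) and ((angle between lid31_mid's own z axis and vertical below 0.12 rad and z of weight_mid in the frame of lid31_mid above 0.009 m) or (angle between lid31_mid's own z axis and vertical above 3.02 rad and z of weight_mid in the frame of lid31_mid below -0.009 m)) and value of joint rocker below 0 rad), for 0.3 s.
2. the rocker switch is snapped over to on (value of joint rocker above 0.18 rad), for 0.2 s.
At the end, for the whole second after the job is handed in: knob within 0.12 rad of zero; every lid that is there lies flat, either face up (tilt under 0.12 rad) within 10 mm of the head's centre line, each smaller lid above every larger one; the weight stands upright on top, within 10 mm of the centre line; the rocker is on (over 0.18 rad) (value of joint knob between -0.12 and 0.12 rad and horizontal distance between each of weight_mid, lid66_mid, lid59_mid, lid52_mid, lid45_mid, lid38_mid, lid31_mid and head_top below 0.01 m and angle between weight_mid's own z axis and vertical below 0.12 rad and z of each of lid66_mid, lid59_mid, lid52_mid, lid45_mid, lid38_mid, lid31_mid in the frame of head_top above 0.004 m and ((angle between lid66_mid's own z axis and vertical below 0.12 rad and z of each of lid59_mid, lid52_mid, lid45_mid, lid38_mid, lid31_mid, weight_mid in the frame of lid66_mid above 0.009 m) or (angle between lid66_mid's own z axis and vertical above 3.02 rad and z of each of lid59_mid, lid52_mid, lid45_mid, lid38_mid, lid31_mid, weight_mid in the frame of lid66_mid below -0.009 m)) and ((angle between lid59_mid's own z axis and vertical below 0.12 rad and z of each of lid52_mid, lid45_mid, lid38_mid, lid31_mid, weight_mid in the frame of lid59_mid above 0.009 m) or (angle between lid59_mid's own z axis and vertical above 3.02 rad and z of each of lid52_mid, lid45_mid, lid38_mid, lid31_mid, weight_mid in the frame of lid59_mid below -0.009 m)) and ((angle between lid52_mid's own z axis and vertical below 0.12 rad and z of each of lid45_mid, lid38_mid, lid31_mid, weight_mid in the frame of lid52_mid above 0.009 m) or (angle between lid52_mid's own z axis and vertical above 3.02 rad and z of each of lid45_mid, lid38_mid, lid31_mid, weight_mid in the frame of lid52_mid below -0.009 m)) and ((angle between lid45_mid's own z axis and vertical below 0.12 rad and z of each of lid38_mid, lid31_mid, weight_mid in the frame of lid45_mid above 0.009 m) or (angle between lid45_mid's own z axis and vertical above 3.02 rad and z of each of lid38_mid, lid31_mid, weight_mid in the frame of lid45_mid below -0.009 m)) and ((angle between lid38_mid's own z axis and vertical below 0.12 rad and z of each of lid31_mid, weight_mid in the frame of lid38_mid above 0.009 m) or (angle between lid38_mid's own z axis and vertical above 3.02 rad and z of each of lid31_mid, weight_mid in the frame of lid38_mid below -0.009 m)) and ((angle between lid31_mid's own z axis and vertical below 0.12 rad and z of weight_mid in the frame of lid31_mid above 0.009 m) or (angle between lid31_mid's own z axis and vertical above 3.02 rad and z of weight_mid in the frame of lid31_mid below -0.009 m)) and value of joint rocker above 0.18 rad); the robot touches nothing.
It fails at once if the cup is moved by more than 3 cm (distance of cup from where it was at the start of the episode above 0.03 m).
It fails at once if the jar is moved by more than 3 cm (distance of jar from where it was at the start of the episode above 0.03 m).
Of lid66, lid59, lid52, lid45, lid38, lid31 only 4 to 5 are there at a start; the rules pass over those that are not, and their reading is None.
At some moment in a run one of lid66, lid59, lid52, lid45, lid38, lid31 may be knocked a few centimetres aside while the robot is not near it.
Once in a run the grip may slacken for a moment while it holds something.
It also fails if it takes over 210 s, if anything falls off the work surface, if the arm or the gripper's body presses on something with over 40 N, if the wrist force passes 120 N, or if a joint passes its speed limit or range.

## Working session

There is one attempt and no reset: what is moved stays moved. The work goes in short steps, Python scripts to look and compute and a shell command to move; the robot and the scene stay as the last step left them, time stands still between calls to the robot, and variables do not carry over. Pictures are saved under pics/ and viewed, and the job is handed in when it is done.

```bash
mkdir -p pics
python3 - <<'E'
from cell import manip
import cv2
s=manip.read_state();print(s)
for n in("side","top","wrist"):
    cv2.imwrite(f"pics/{n}0.png",manip.read_camera(n)); print(n,manip.camera_model(n))
E
```

```text
{'clock': 0.0, 'qpos': array([ 1.25719325,  0.62931138,  0.03843612,  1.51837838, -0.02698041,
        0.99629492, -0.02000899]), 'qd': array([-5.53191744e-04, -8.53659584e-04, -5.25078168e-05, -1.41982002e-03,
        1.32684224e-03,  4.36712323e-04, -2.94642442e-04]), 'effort': array([ 8.19315756e-05, -5.63404012e+01,  1.22606523e+00, -1.93451715e+01,
        1.08570023e-02,  1.04087984e-02, -2.77274481e-06]), 'ee_pos': array([ 0.15930766, -0.6295565 ,  0.24440816]), 'tcp_rot': array([[-9.69452093e-01, -4.94678462e-04,  2.45280239e-01],
       [-2.45280735e-01,  1.80771476e-03, -9.69450408e-01],
       [ 3.61695294e-05, -9.99998244e-01, -1.87382795e-03]]), 'contact_force': array([ 0.27425065, -0.25281033, -0.26792279]), 'wrist_torque': array([ 0.00520978, -0.03444245, -0.02927165]), 'opening': 0.08544841897808739}
side {'fx': 469.90475039460875, 'fy': 469.90475039460875, 'cx': 318.2628355536598, 'cy': 241.6680329549987, 'R': array([[ 0.91122926, -0.41181231, -0.00847665],
       [-0.30430281, -0.6591852 , -0.68765884],
       [ 0.27759869,  0.62919432, -0.72598448]]), 't': array([-0.46170119,  0.22630134,  0.9430131 ])}
top {'fx': 446.92916877776105, 'fy': 446.92916877776105, 'cx': 320.15761500793866, 'cy': 238.76446125129144, 'R': array([[-0.01162832, -0.99991087, -0.00655989],
       [-0.9848489 ,  0.01258784, -0.17295719],
       [ 0.17302435,  0.00444929, -0.9849075 ]]), 't': array([0.04263194, 0.53019202, 0.98066176])}
wrist {'fx': 371.64829954431775, 'fy': 371.64829954431775, 'cx': 315.59191888715844, 'cy': 240.20974160199597, 'R': array([[ 0.24616763, -0.96922405, -0.00249865],
       [-0.91942897, -0.23433463,  0.31581269],
       [-0.30667877, -0.07544553, -0.94881827]]), 't': array([-0.64881683, -0.04286791,  0.38147897])}
```

View pics/top0.png

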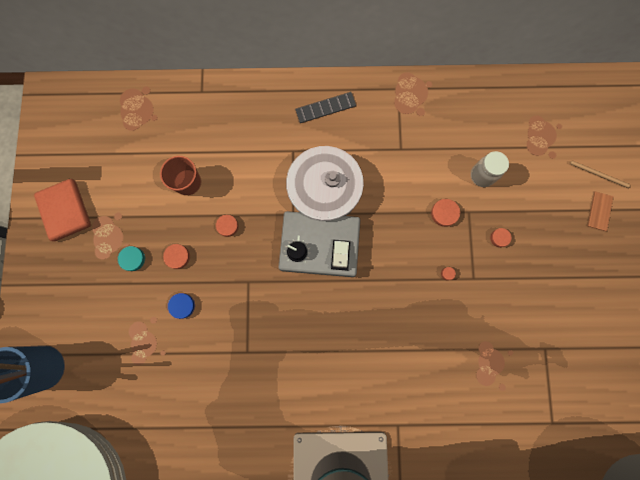

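View pics/side0.png

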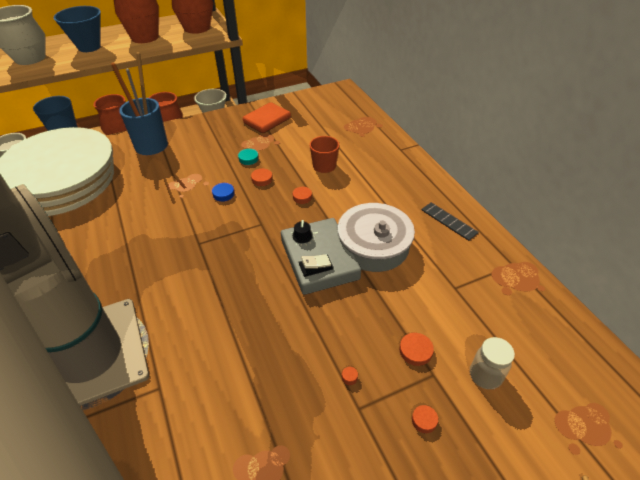

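View pics/wrist0.png

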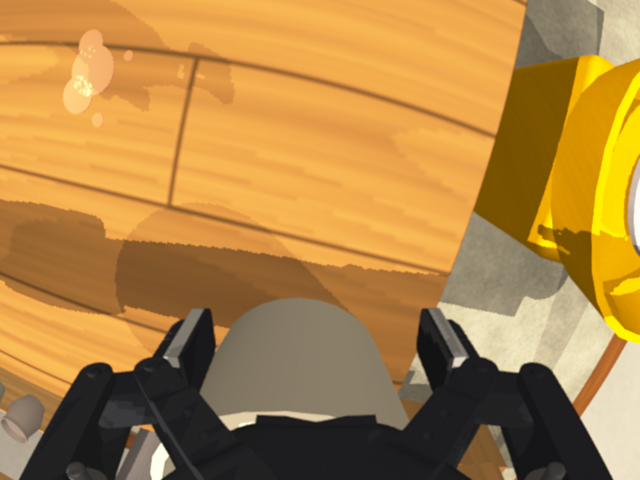

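```bash
cat > h.py <<'E'
import numpy as np, cv2
from cell import manip
from scipy.optimize import minimize
def proj(m,X):
    c=np.atleast_2d(X)@m['R'].T+m['t']; return np.c_[m['fx']*c[:,0]/c[:,2]+m['cx'],m['fy']*c[:,1]/c[:,2]+m['cy']]
def ray(m,uv,fish=False):
    uv=np.atleast_2d(uv).astype(float)
    d=np.c_[(uv[:,0]-m['cx'])/m['fx'],(uv[:,1]-m['cy'])/m['fy'],np.ones(len(uv))]
    if fish:
        r=np.hypot(d[:,0],d[:,1])+1e-12; d=np.c_[d[:,0]/r*np.sin(r),d[:,1]/r*np.sin(r),np.cos(r)]
    return -m['R'].T@m['t'], d@m['R']
def onz(m,uv,z,fish=False):
    C,d=ray(m,uv,fish); return (C+d*((z-C[2])/d[:,2])[:,None])
def projw(m,X):
    c=np.atleast_2d(X)@m['R'].T+m['t']; r=np.hypot(c[:,0],c[:,1])+1e-12; th=np.arctan2(r,c[:,2])
    return np.c_[m['fx']*th*c[:,0]/r+m['cx'],m['fy']*th*c[:,1]/r+m['cy']]
T=np.linspace(0,2*np.pi,72,endpoint=False)
def sil(m,x,y,d,z0,z1,fish=False,S=4):
    P=np.vstack([np.c_[x+d/2*np.cos(T),y+d/2*np.sin(T),np.full(72,z)] for z in(z0,z1)])
    return cv2.convexHull((projw if fish else proj)(m,P).astype(np.float32))
def fitdisc(m,mask,z0,z1,d=None,fish=False):
    """fit upright cylinder silhouette to mask -> x,y,d,iou"""
    v,u=np.nonzero(mask); c0=onz(m,[[u.mean(),v.mean()]],(z0+z1)/2,fish)[0]
    a,b,e,f=max(u.min()-8,0),u.max()+9,max(v.min()-8,0),v.max()+9
    S=6; M=cv2.resize(mask[e:f,a:b].astype(np.uint8),None,fx=S,fy=S,interpolation=cv2.INTER_NEAREST)
    def cost(p):
        hh=sil(m,p[0]*1e-2,p[1]*1e-2,d if d else p[2]*1e-2,z0,z1,fish)
        I=np.zeros_like(M); cv2.fillPoly(I,[np.round(((hh-[a-.5,e-.5])[:,0]if hh.ndim==3 else hh-[a-.5,e-.5])*S*16).astype(np.int32)],1,shift=4)
        return 1-(I&M).sum()/max((I|M).sum(),1)
    best=None
    for D in ([d] if d else [.03,.045,.06]):
        p0=[c0[0]*100,c0[1]*100]+([] if d else [D*100])
        n=len(p0); sx=np.vstack([p0]+[np.array(p0)+np.eye(n)[i]*.6 for i in range(n)])
        r=minimize(cost,p0,method='Nelder-Mead',options=dict(initial_simplex=sx,xatol=.005,fatol=1e-4))
        if best is None or r.fun<best.fun: best=r
    p=best.x/100
    return [p[0],p[1],d or p[2],1-best.fun]
def orange(im):
    h=cv2.cvtColor(im,cv2.COLOR_BGR2HSV); b,g,r=[im[...,i].astype(int) for i in range(3)]
    return ((h[...,0]<9)|(h[...,0]>174))&(h[...,1]>150)&(h[...,2]>110)
def comps(mask,amin=60,amax=4000):
    n,l,s,c=cv2.connectedComponentsWithStats(mask.astype(np.uint8))
    return [(l==i,c[i],s[i,4]) for i in range(1,n) if amin<s[i,4]<amax]
E
python3 - <<'E'
from h import *
for n in("top","side"):
    m=manip.camera_model(n); im=cv2.imread(f"pics/{n}0.png")
    print(n,-m['R'].T@m['t'])
    for k,c,a in comps(orange(im),60,1500):
        f=fitdisc(m,k,0,.018); print(n,c.round(),a,np.round(f,4), 'r',round(np.hypot(f[0],f[1]),3))
for q in("lid66_mid","weight_mid","head_top","knob_mid","rocker_near_end","cup","jar"):
  for n in("top","side"):
    m=manip.camera_model(n)
    z={'weight_mid':.076,'head_top':.06,'knob_mid':.056,'rocker_near_end':.068,'cup':0,'jar':0}.get(q,.009)
    for r in manip.tip_of(n,q):
        if r['p']>.3: u=r['location'][::-1]; print(q,n,round(r['p'],2),np.round(u),onz(m,[u],z)[0].round(4))
print(manip.read_state()['clock'])
E
```

```text
top [0.35297641 0.03159091 1.0578413 ]
top [180. 174.] 199 [0.7069 0.3503 0.0407 0.1288] r 0.789
top [179. 178.] 100 [0.693  0.3785 0.0233 0.5304] r 0.79
top [445. 212.] 588 [ 0.5989 -0.2651  0.0621  0.959 ] r 0.655
top [226. 225.] 352 [0.574  0.2615 0.0476 0.9375] r 0.631
top [501. 237.] 294 [ 0.5357 -0.3927  0.0415  0.9288] r 0.664
top [175. 256.] 466 [0.501  0.3798 0.0536 0.928 ] r 0.629
top [448. 273.] 146 [ 0.452  -0.2625  0.0285  0.9227] r 0.523
side [ 0.22780056 -0.63429823  0.83631732]
side [267. 122.] 112 [0.6128 0.6184 0.0502 0.1709] r 0.871
side [321. 146.] 166 [0.7119 0.446  0.0523 0.4316] r 0.84
lid66_mid top 0.74 [443. 213.] [ 0.5966 -0.2593  0.009 ]
lid66_mid side 0.77 [413. 350.] [ 0.5932 -0.2659  0.009 ]
weight_mid top 0.74 [322. 182.] [0.6564 0.0292 0.076 ]
weight_mid top 0.45 [331. 181.] [0.659  0.0106 0.076 ]
weight_mid side 0.45 [382. 228.] [0.6702 0.0031 0.076 ]
head_top top 0.61 [325. 180.] [0.6666 0.023  0.06  ]
head_top side 0.6 [376. 230.] [0.6612 0.0167 0.06  ]
head_top side 0.58 [381. 224.] [0.6835 0.0302 0.06  ]
head_top side 0.52 [417. 350.] [ 0.578  -0.2915  0.06  ]
knob_mid top 0.61 [294. 251.] [0.5018 0.0955 0.056 ]
knob_mid side 0.83 [305. 231.] [0.5108 0.0855 0.056 ]
knob_mid side 0.68 [263. 176.] [0.4915 0.3224 0.056 ]
rocker_near_end top 0.82 [339. 265.] [ 0.4664 -0.0045  0.068 ]
rocker_near_end side 0.78 [308. 260.] [ 0.4785 -0.0086  0.068 ]
cup top 0.7 [186. 182.] [0.6847 0.3659 0.    ]
cup side 0.58 [320. 162.] [0.6845 0.3797 0.    ]
jar top 0.68 [480. 174.] [ 0.6953 -0.3594  0.    ]
jar side 0.73 [488. 373.] [ 0.7016 -0.3648  0.    ]
0.85
```

Run:
```python
import cv2,numpy as np
t=cv2.imread('pics/top0.png')[140:285,270:380]; s=cv2.imread('pics/side0.png')[195:300,270:425]
t=cv2.resize(t,None,fx=4,fy=4,interpolation=3); s=cv2.resize(s,None,fx=2.6,fy=2.6,interpolation=3)
o=np.zeros((580,800,3),np.uint8); o[:,:440]=t; s=cv2.resize(s,(360,int(360*105/155))); o[:s.shape[0],440:]=s
cv2.imwrite('pics/mach.png',o)
```

```text
(no output)
```

View pics/mach.png

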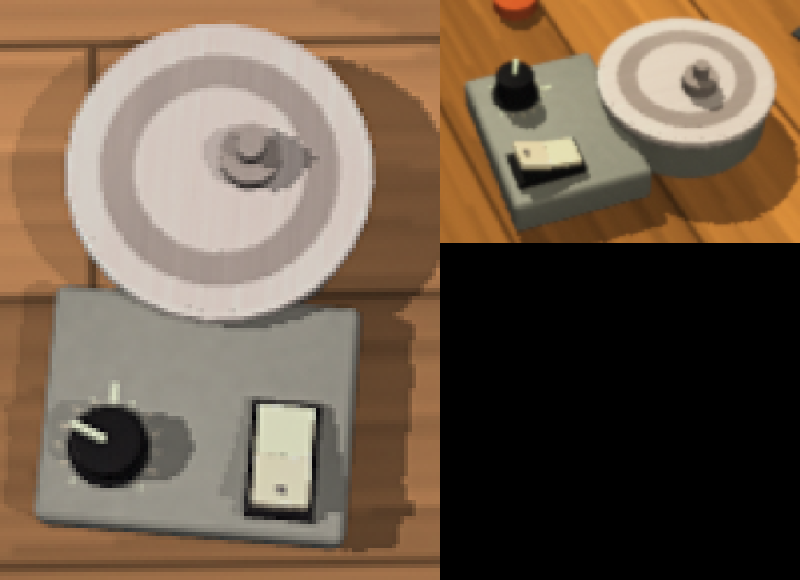

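```bash
cat >> h.py <<'E'
def headmask(im,box):
    h=cv2.cvtColor(im,cv2.COLOR_BGR2HSV); b,g,r=[im[...,i].astype(int) for i in range(3)]
    k=(h[...,1]<60)&(r-b>4)&(h[...,2]>90); q=np.zeros_like(k); x0,x1,y0,y1=box; q[y0:y1,x0:x1]=k[y0:y1,x0:x1]
    q=cv2.morphologyEx(q.astype(np.uint8),cv2.MORPH_OPEN,np.ones((3,3),np.uint8))
    cs,_=cv2.findContours(q,0,1); c=max(cs,key=cv2.contourArea); o=np.zeros(k.shape,np.uint8); cv2.fillPoly(o,[cv2.convexHull(c)],1); return o>0
E
python3 - <<'E'
from h import *
for n,box in(("top",(275,375,140,225)),("side",(330,420,195,260))):
    m=manip.camera_model(n); im=cv2.imread(f"pics/{n}0.png")
    k=headmask(im,box); v,u=np.nonzero(k); print(n,u.min(),u.max(),v.min(),v.max())
    print(fitdisc(m,k,.06,.0601), fitdisc(m,k,.06,.0601,d=.18))
m=manip.camera_model('top')
# crop px /4 + (270,140)
f=lambda x,y:[270+x/4-.5,140+y/4-.5]
L={'knobtop':onz(m,[f(107,439)],.071),'ptr_tip':onz(m,[f(70,425)],.071),'near_l':onz(m,[f(37,520)],.04),'near_r':onz(m,[f(343,543)],.04),'far_l':onz(m,[f(58,290)],.04),'far_r':onz(m,[f(357,310)],.04),'weightstem':onz(m,[f(252,148)],.092),'zeromark':onz(m,[f(115,382),f(115,402)],.04)}
for a,b in L.items(): print(a,b.round(4))
E
```

```text
top 283 362 146 224
[np.float64(0.6528889187349413), np.float64(0.02605786694038045), np.float64(0.19324577703930967), np.float64(0.8864334185418192)] [np.float64(0.6522361280308613), np.float64(0.02666352826971062), 0.18, np.float64(0.833321578623893)]
side 330 413 203 259
[np.float64(0.6522351916320472), np.float64(0.023009970669686675), np.float64(0.19551477540791395), np.float64(0.8944617225666888)] [np.float64(0.6570738246400285), np.float64(0.019821481649709996), 0.18, np.float64(0.8293220083153807)]
knobtop [[0.5032 0.0897 0.071 ]]
ptr_tip [[0.5114 0.1104 0.071 ]]
near_l [[0.4617 0.1317 0.04  ]]
near_r [[ 0.4464 -0.0428  0.04  ]]
far_l [[0.5964 0.12   0.04  ]]
far_r [[ 0.5821 -0.0544  0.04  ]]
weightstem [[0.6644 0.0065 0.092 ]]
zeromark [[0.5413 0.0868 0.04  ]
 [0.5295 0.0869 0.04  ]]
```

Run:
```python
from h import *
for n,box in(("top",(275,375,140,210)),("side",(330,420,195,260))):
    m=manip.camera_model(n); im=cv2.imread(f"pics/{n}0.png").astype(int)
    # edge pts along rays from guess centre, search r 80..100mm for max gradient of (r-b) brightness
    g=im.mean(2)
    best=[]
    P=[]
    for a in np.linspace(0,2*np.pi,180,endpoint=False):
        rr=np.arange(.076,.104,.0005); X=np.c_[.663+rr*np.cos(a),.026+rr*np.sin(a),np.full(len(rr),.06)]
        uv=proj(m,X).astype(np.float32)
        prof=cv2.remap(cv2.GaussianBlur(g.astype(np.float32),(0,0),.7),uv[:,0],uv[:,1],1).ravel()
        d=np.diff(prof); i=np.argmin(d)
        if d[i]<-2.: P.append(X[i,:2])
    P=np.array(P)
    from scipy.optimize import least_squares
    r=least_squares(lambda p:np.hypot(P[:,0]-p[0],P[:,1]-p[1])-p[2],[.663,.026,.09],loss='soft_l1',f_scale=.001)
    print(n,len(P),r.x.round(4),np.abs(r.fun).mean())
```

```text
top 180 [0.6619 0.0246 0.0888] 0.0005456811339774147
side 180 [0.6641 0.0227 0.0889] 0.0006228728376707494
```

```bash
cat >> h.py <<'E'
def plan(x,y,z,psi=None):
    s=manip.read_state(); R=s['tcp_rot']; p=np.array(s['ee_pos'])
    cur=np.degrees(np.arctan2(R[1,2],R[0,2])); d=R.T@(np.array([x,y,z])-p)
    t=0 if psi is None else -np.radians((psi-cur+180)%360-180)
    print('t',round(s['clock'],2),'pos',p.round(4),'psi',round(cur,1),'q7',round(s['qpos'][6],2),'F',np.round(s['contact_force'],1),'op',round(s['opening'],4))
    print('shift',d.round(4),'turn',round(t,3),'dist',round(np.linalg.norm(d),3))
E
python3 - <<'E'
from h import *
print(manip.tips_ahead)
plan(.5032,.0897,.19,-10)
E
```

```text
0.014
t 0.85 pos [ 0.1595 -0.6302  0.2454] psi -75.8 q7 -0.02 F [ 0.4  0.1 -0.3] op 0.0852
shift [-0.5098  0.0553 -0.6136] turn -1.149 dist 0.8
```

```bash
python3 -m crank '[-0.06,0,-0.05,-0.15,0.06, -0.1,0,-0.1,-0.3,0.06, -0.13,0,-0.15,-0.5,0.06, -0.17,0,-0.2,-0.7,0.06, -0.22,0,-0.25,-0.9,0.06, -0.26,0,-0.3,-1.05,0.06, -0.3,0,-0.35,-1.149,0.06, -0.34,0,-0.4,-1.149,0.06]'; python3 -c "
from h import *
plan(.5032,.0897,.19,-10)"
```

```text
clock: 1.85
ee_pos: [0.3808, -0.1817, 0.2457]
tcp_rot: [[-0.173, 0.001, 0.985], [-0.985, -0.001, -0.173], [0.0, -1.0, 0.002]]
contact_force: [0.5, -1.0, -1.0]
opening: 0.0602
t 1.85 pos [ 0.3808 -0.1817  0.2457] psi -10.0 q7 0.02 F [ 0.5 -1.  -1. ] op 0.0602
shift [-0.2885  0.0557  0.0735] turn 0.001 dist 0.303
```

```bash
python3 -m crank '[-0.2885,0.0557,0.0735,0,0.06, -0.2885,0.0557,0.0735,0,0.06, -0.2885,0.0557,0.0735,0,0.06,-0.2885,0.0557,0.0735,0,0.06,-0.2885,0.0557,0.0735,0,0.06,-0.2885,0.0557,0.0735,0,0.06]'; python3 -c "
from h import *
cv2.imwrite('pics/w1.png',manip.read_camera('wrist'))
plan(.5032,.0897,.064,-10)"
```

```text
clock: 2.6
ee_pos: [0.5043, 0.0952, 0.1897]
tcp_rot: [[-0.166, 0.003, 0.986], [-0.986, 0.003, -0.166], [-0.003, -1.0, 0.002]]
contact_force: [-0.4, -0.8, 0.1]
opening: 0.0598
t 2.65 pos [0.5033 0.0919 0.1897] psi -9.7 q7 -0.66 F [-0.1 -1.6 -0.6] op 0.06
shift [0.0022 0.1257 0.0002] turn 0.005 dist 0.126
```

View pics/w1.png

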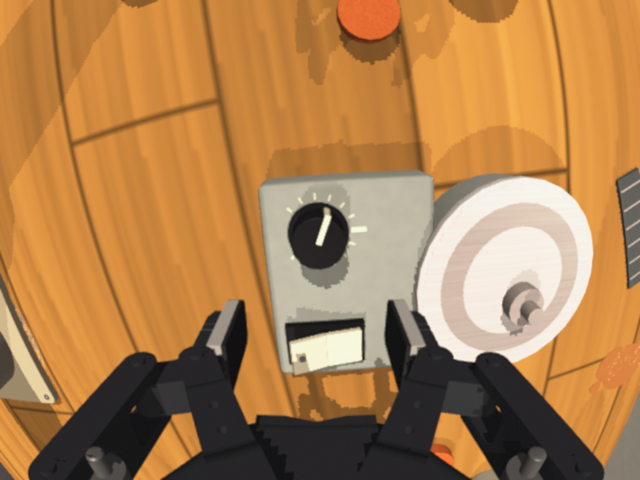

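Run:
```python
from h import *
m=manip.camera_model('wrist'); im=cv2.imread('pics/w1.png')
for n,uv,z in(('knobtop',(319,236),.071),('ptr in',(320.5,245),.071),('ptr out',(327.5,210),.071),('zero a',(350,230),.04),('zero b',(367,229),.04),('corner nl',(262,186),.04),('fl',(432,173),.04),('stem',(535,318),.092)):
    print(n,onz(m,[uv],z,True)[0].round(4))
k=(im.max(2)<50); k[:, :285]=0;k[:,355:]=0;k[:195]=0;k[272:]=0
k=cv2.morphologyEx(k.astype(np.uint8),cv2.MORPH_CLOSE,np.ones((9,9)))>0
c=max(comps(k,200,9000),key=lambda c:c[2]); print(c[1:]); print(fitdisc(m,c[0],.041,.071,fish=True))
cv2.imwrite('pics/w1c.png',cv2.resize(im[170:300,250:440],None,fx=4,fy=4,interpolation=3))
```

```text
knobtop [0.5053 0.0933 0.071 ]
ptr in [0.5052 0.0865 0.071 ]
ptr out [0.5141 0.1108 0.071 ]
zero a [0.5287 0.0843 0.04  ]
zero b [0.5422 0.0829 0.04  ]
corner nl [0.4676 0.1304 0.04  ]
fl [0.5992 0.1196 0.04  ]
stem [0.6671 0.0025 0.092 ]
(array([318.01521164, 234.97751323]), np.int32(3024))
[np.float64(0.503943245453512), np.float64(0.09041976484294505), np.float64(0.04121164342833091), np.float64(0.9461315591801696)]
```

View pics/w1c.png

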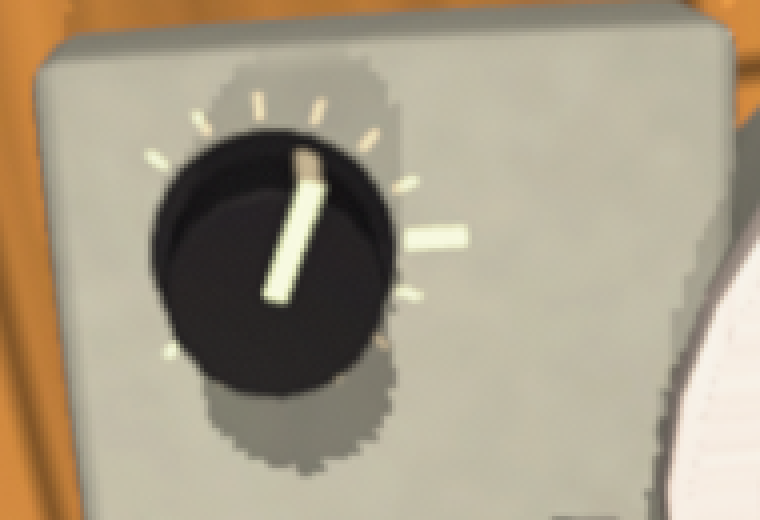

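Run:
```python
from h import *
m=manip.camera_model('wrist'); f=lambda x,y:(250+(x+.5)/4-.5,170+(y+.5)/4-.5)
P=onz(m,[f(276,297),f(316,183),f(276,293)],.071,True);print(P.round(4)); d=P[1]-P[0]
Z=onz(m,[f(405,238),f(468,236)],.04,True);e=Z[1]-Z[0];print(Z.round(4))
L=onz(m,[f(45,65),f(733,27)],.04,True);g=L[1]-L[0]
for q in(d,e,g): print(np.degrees(np.arctan2(q[1],q[0])))
plan(.504,.0905,.064,-10)
```

```text
[[0.504  0.0876 0.071 ]
 [0.5143 0.1069 0.071 ]
 [0.5042 0.0883 0.071 ]]
[[0.5295 0.0849 0.04  ]
 [0.5419 0.0832 0.04  ]]
62.075897514454994
-7.646745203276068
-5.942111597088518
t 2.65 pos [0.5033 0.0919 0.1897] psi -9.7 q7 -0.66 F [-0.1 -1.6 -0.6] op 0.06
shift [0.0012 0.1257 0.0008] turn 0.005 dist 0.126
```

```bash
python3 -m crank '[0.002,0.06,0,0,0.06, 0.002,0.11,0,0,0.06, 0.002,0.126,0,0,0.06, 0.002,0.126,0,0,0.06, 0.002,0.126,0,0,0.06]';  python3 -m crank '[0,0,0,0,0.03, 0,0,0,0,0.03, 0,0,0,0,0.03, 0,0,0,0,0.03,0,0,0,0,0.03]'
```

```text
clock: 3.28
ee_pos: [0.5043, 0.0897, 0.0654]
tcp_rot: [[-0.17, 0.004, 0.985], [-0.985, 0.001, -0.17], [-0.001, -1.0, 0.004]]
contact_force: [-0.1, 0.6, -0.3]
opening: 0.0601
clock: 3.9
ee_pos: [0.5055, 0.0898, 0.0675]
tcp_rot: [[-0.17, 0.007, 0.985], [-0.985, 0.001, -0.17], [-0.002, -1.0, 0.007]]
contact_force: [-2.4, -0.3, 10.0]
opening: 0.0377
```

```bash
python3 -m crank '[0,0,0,0.15,0.03, 0,0,0,0.3,0.03, 0,0,0,0.45,0.03, 0,0,0,0.6,0.03,0,0,0,0.75,0.03,0,0,0,0.9,0.03,0,0,0,1.05,0.03,0,0,0,1.2,0.03]';  python3 -m crank '[0,0,0,0,0.03, 0,0,0,0,0.03,0,0,0,0,0.06,0,0,0,0,0.06,0,-0.04,0,0,0.06,0,-0.09,0,0,0.06,0,-0.09,0,0,0.06]'; python3 -c "
from h import *
plan(.504,.09,.2)
im=manip.read_camera('wrist');cv2.imwrite('pics/w2.png',im)"
```

```text
clock: 4.9
ee_pos: [0.5043, 0.0909, 0.0677]
tcp_rot: [[-0.981, 0.005, 0.195], [-0.195, 0.002, -0.981], [-0.006, -1.0, -0.001]]
contact_force: [-2.2, 2.0, -4.9]
opening: 0.0379
clock: 5.78
ee_pos: [0.5067, 0.0911, 0.1615]
tcp_rot: [[-0.981, 0.014, 0.195], [-0.195, 0.004, -0.981], [-0.014, -1.0, -0.001]]
contact_force: [0.3, 0.3, -0.4]
opening: 0.0598
t 5.78 pos [0.5067 0.0911 0.1615] psi -78.7 q7 -1.52 F [ 0.3  0.3 -0.4] op 0.0598
shift [ 0.0023 -0.0385  0.0005] turn 0 dist 0.039
```

View pics/w2.png

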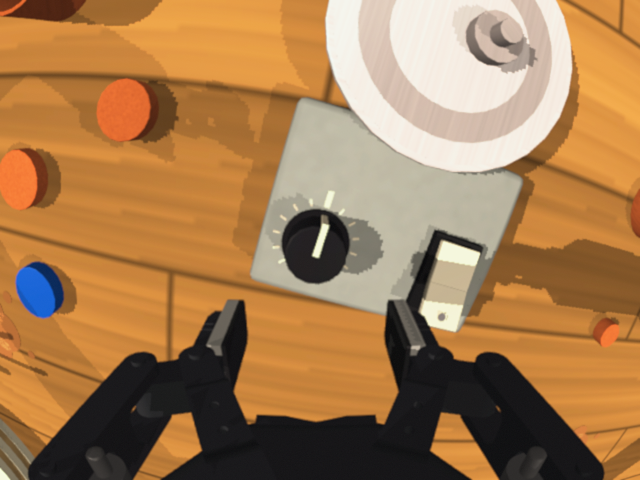

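Run:
```python
import cv2
im=cv2.imread('pics/w2.png')
cv2.imwrite('pics/w2c.png',cv2.resize(im[175:290,255:400],None,fx=5,fy=5,interpolation=3))
```

```text
(no output)
```

View pics/w2c.png

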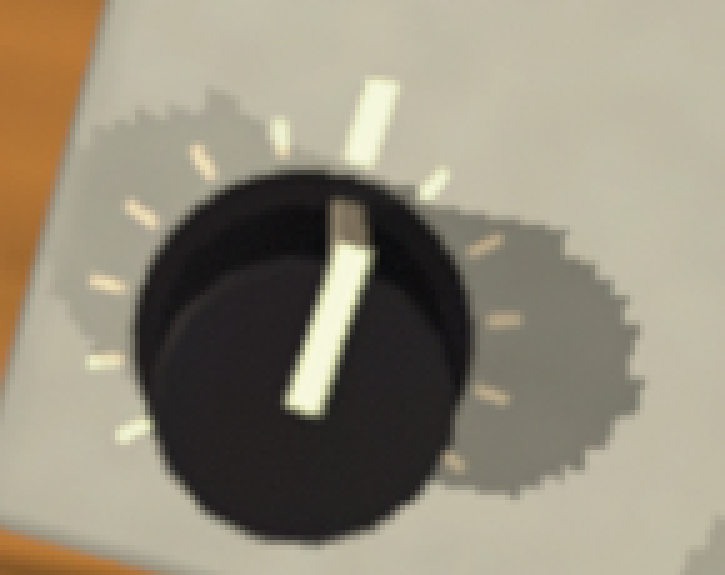

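Run:
```python
from h import *
from scipy.optimize import least_squares
m=manip.camera_model('wrist'); f=lambda x,y:(255+(x+.5)/5-.5,175+(y+.5)/5-.5)
P=onz(m,[f(305,409),f(357,245)],.071,True); Z=onz(m,[f(359,163),f(382,80)],.04,True); B=onz(m,[f(352,243)],.071,True)
S=onz(m,[f(350,205)],.0565,True)
print(P.round(4),Z.round(4))
for q in(P[1]-P[0],Z[1]-Z[0],Z[1]-P[0]): print(np.degrees(np.arctan2(q[1],q[0])))
# head circle in wrist
im=cv2.imread('pics/w2.png').astype(np.float32).mean(2); im=cv2.GaussianBlur(im,(0,0),.8)
Q=[]
for a in np.linspace(0,2*np.pi,240,endpoint=False):
    rr=np.arange(.08,.1,.0004); X=np.c_[.663+rr*np.cos(a),.0242+rr*np.sin(a),np.full(len(rr),.06)]
    uv=projw(m,X).astype(np.float32)
    if uv.min()<2 or uv[:,0].max()>637: continue
    d=np.diff(cv2.remap(im,uv[:,0],uv[:,1],1).ravel()); i=np.argmin(d)
    if d[i]<-2: Q.append(X[i,:2])
Q=np.array(Q); r=least_squares(lambda p:np.hypot(Q[:,0]-p[0],Q[:,1]-p[1])-.0895,[.663,.024],loss='soft_l1',f_scale=.001); print(len(Q),r.x,np.abs(r.fun).mean())
```

```text
[[0.5033 0.0908 0.071 ]
 [0.5254 0.0888 0.071 ]] [[0.5288 0.0884 0.04  ]
 [0.5408 0.0877 0.04  ]]
-5.253836718964446
-3.402235899685957
-4.741056071209491
144 [0.66309965 0.02674109] 0.0006394538533179107
```

Run:
```python
from h import *
for n,bx in(('top',0),('wrist',1)):
    im=manip.read_camera(n); m=manip.camera_model(n)
    for r in manip.masks_of(n,'weight_mid')[:2]:
        k=r['mask']; print(n,r['p'],np.round(r['extent']),k.sum())
        v,u=np.nonzero(k)
        print(onz(m,[[u.mean(),v.mean()]],.072,n=='wrist').round(4), np.round(fitdisc(m,k,.06,.076,d=.036,fish=n=='wrist'),4))
plan(.6655,.006,.16,-80)
```

```text
top 0.5 [334. 180.  14.  14.] 205
[[0.6648 0.0059 0.072 ]] [0.6655 0.0063 0.036  0.8974]
wrist 0.67 [497.  30.  57.  59.] 2628
[[0.667  0.0095 0.072 ]] [0.6689 0.0076 0.036  0.9538]
t 6.03 pos [0.503  0.0905 0.1567] psi -78.7 q7 -1.52 F [-0.9  0.  -0.3] op 0.0597
shift [-0.1429 -0.0029  0.1147] turn 0.022 dist 0.183
```

```bash
python3 -m crank '[-0.144,-0.003,0.114,0,0.06, -0.144,-0.003,0.114,0,0.06, -0.144,-0.003,0.114,0,0.06, -0.144,-0.003,0.114,0,0.06,-0.144,-0.003,0.114,0,0.06]'
python3 - <<'E'
from h import *
im=manip.read_camera('wrist'); m=manip.camera_model('wrist'); cv2.imwrite('pics/w3.png',im)
for r in manip.masks_of('wrist','weight_mid')[:2]:
        k=r['mask']; print(r['p'],np.round(r['extent']),k.sum()); print(np.round(fitdisc(m,k,.06,.076,d=.036,fish=True),4))
plan(.667,.007,.079)
E
```

```text
clock: 6.65
ee_pos: [0.665, 0.0071, 0.1582]
tcp_rot: [[-0.981, -0.001, 0.195], [-0.195, 0.002, -0.981], [0.0, -1.0, -0.002]]
contact_force: [-0.9, 0.2, -0.0]
opening: 0.0599
0.91 [315. 244.  57.  63.] 2864
[0.6684 0.0085 0.036  0.9661]
t 6.75 pos [0.6649 0.0081 0.1591] psi -78.7 q7 -1.36 F [-0.6 -0.3 -0.2] op 0.06
shift [-0.0018  0.0801  0.0017] turn 0 dist 0.08
```

View pics/w3.png

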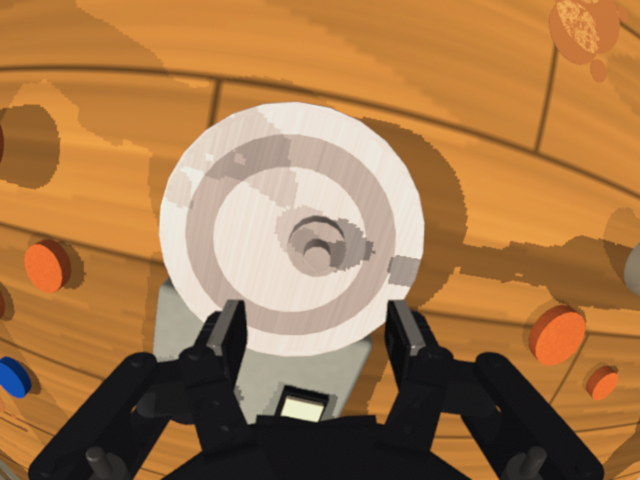

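```bash
cat >> h.py <<'E'
from scipy.optimize import least_squares
def headfit(im,m,R=.0895,c=(.663,.025)):
    im=cv2.GaussianBlur(im.astype(np.float32).mean(2),(0,0),.8); Q=[]
    for a in np.linspace(0,2*np.pi,240,endpoint=False):
        rr=np.arange(.08,.1,.0004); X=np.c_[c[0]+rr*np.cos(a),c[1]+rr*np.sin(a),np.full(len(rr),.06)]
        uv=projw(m,X).astype(np.float32)
        if uv.min()<2 or uv[:,0].max()>637 or uv[:,1].max()>330: continue
        d=np.diff(cv2.remap(im,uv[:,0],uv[:,1],1).ravel()); i=np.argmin(d)
        if d[i]<-3: Q.append(X[i,:2])
    Q=np.array(Q); r=least_squares(lambda p:np.hypot(Q[:,0]-p[0],Q[:,1]-p[1])-p[2],[*c,R],loss='soft_l1',f_scale=.001); return len(Q),r.x.round(4),np.abs(r.fun).mean()
E
python3 - <<'E'
from h import *
print(headfit(cv2.imread('pics/w3.png'),manip.camera_model('wrist')))
E
python3 -m crank '[-0.002,0.06,0.001,0,0.06, -0.002,0.08,0.001,0,0.06, -0.002,0.08,0.001,0,0.06,-0.002,0.08,0.001,0,0.06, -0.002,0.08,0.001,0,0.02, -0.002,0.08,0.001,0,0.02, -0.002,0.08,0.001,0,0.02, -0.002,0.08,0.001,0,0.02]';python3 -c "
from h import *
plan(.5,-.13,.2)"
```

```text
(177, array([0.6639, 0.0267, 0.0894]), np.float64(0.0004885085338336682))
clock: 7.75
ee_pos: [0.6682, 0.0077, 0.0813]
tcp_rot: [[-0.98, 0.003, 0.197], [-0.197, 0.002, -0.98], [-0.004, -1.0, -0.002]]
contact_force: [-0.8, -0.8, 6.6]
opening: 0.033
t 7.75 pos [0.6682 0.0077 0.0813] psi -78.7 q7 -1.35 F [-0.8 -0.8  6.6] op 0.033
shift [ 0.1915 -0.1196  0.1017] turn 0 dist 0.248
```

```bash
python3 -m crank '[0,-0.04,0,0,0.02, 0.02,-0.05,0.02,0,0.02, 0.06,-0.05,0.04,0,0.02, 0.1,-0.05,0.06,0,0.02, 0.14,-0.05,0.08,0,0.02,0.18,-0.05,0.1,0,0.02,0.1915,-0.05,0.1017,0,0.02,0.1915,-0.05,0.1017,0,0.02]';python3 -c "
from h import *
plan(.5,-.13,.022)"
```

```text
clock: 8.75
ee_pos: [0.5003, -0.13, 0.131]
tcp_rot: [[-0.981, 0.004, 0.196], [-0.196, 0.003, -0.981], [-0.005, -1.0, -0.002]]
contact_force: [-0.1, 0.1, -1.4]
opening: 0.0328
t 8.75 pos [ 0.5003 -0.13    0.131 ] psi -78.7 q7 -1.11 F [-0.1  0.1 -1.4] op 0.0328
shift [8.00e-04 1.09e-01 1.00e-04] turn 0 dist 0.109
```

```bash
python3 -m crank '[0,0.06,0,0,0.02, 0,0.095,0,0,0.02, 0,0.108,0,0,0.02, 0,0.108,0,0,0.02, 0,0.108,0,0,0.02]';python3 -m crank '[0,0,0,0,0.06,0,0,0,0,0.06,0,0,0,0,0.06,0,-0.05,0,0,0.085,0,-0.11,0,0,0.085,0,-0.15,0,0,0.085,0,-0.15,0,0,0.085]'
python3 - <<'E'
from h import *
im=manip.read_camera('top'); m=manip.camera_model('top'); cv2.imwrite('pics/t1.png',im)
for k,c,a in comps(orange(im),60,1500):
    print(c.round(),np.round(fitdisc(m,k,0,.018),4))
im=manip.read_camera('wrist'); m=manip.camera_model('wrist'); cv2.imwrite('pics/w4.png',im)
plan(.599,-.265,.15,-30)
E
```

```text
clock: 9.38
ee_pos: [0.5022, -0.1297, 0.0239]
tcp_rot: [[-0.981, 0.007, 0.196], [-0.196, 0.002, -0.981], [-0.007, -1.0, -0.001]]
contact_force: [0.4, -0.4, -1.4]
opening: 0.0331
clock: 10.25
ee_pos: [0.5032, -0.1306, 0.1772]
tcp_rot: [[-0.981, 0.014, 0.196], [-0.196, 0.001, -0.981], [-0.014, -1.0, 0.002]]
contact_force: [-0.8, -1.1, -0.9]
opening: 0.0851
[181. 174.] [0.7108 0.354  0.049  0.1327]
[179. 178.] [0.6933 0.3785 0.0234 0.5377]
[226. 225.] [0.5739 0.2616 0.0477 0.938 ]
[175. 256.] [0.5007 0.3801 0.0534 0.9354]
t 10.35 pos [ 0.5009 -0.1299  0.174 ] psi -78.7 q7 -1.12 F [-0.6 -0.7 -0.4] op 0.085
shift [-0.0695  0.0244  0.1517] turn -0.85 dist 0.169
```

View pics/w4.png

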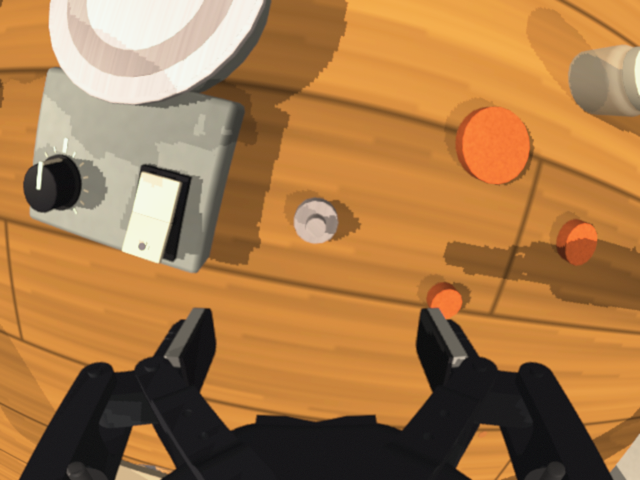

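```bash
cat >> h.py <<'E'
def orangew(im):
    h=cv2.cvtColor(im,cv2.COLOR_BGR2HSV); return ((h[...,0]<11)|(h[...,0]>174))&(h[...,1]>165)&(h[...,2]>150)
def lidsw(im,m,z0=0.,amin=200):
    k=orangew(im)
    for c in comps(k,amin,20000):
        f=fitdisc(m,c[0],z0,z0+.018,fish=True)
        if f[3]>.8: print(c[1].round(),c[2],np.round(f,4))
E
python3 - <<'E'
from h import *
lidsw(cv2.imread('pics/w4.png'),manip.camera_model('wrist'))
E
```

Run:
```python
from h import *
im=cv2.imread('pics/w4.png');h=cv2.cvtColor(im,cv2.COLOR_BGR2HSV)
for u,v in((490,145),(445,298),(528,160),(350,350),(480,60),(575,240),(590,250)): print(u,v,h[v,u],im[v,u])
```

```text
490 145 [ 11 196 245] [ 57 124 245]
445 298 [ 11 197 245] [ 56 124 245]
528 160 [ 15 175 125] [ 39  81 125]
350 350 [ 15 179 194] [ 58 128 194]
480 60 [ 16 180 224] [ 66 149 224]
575 240 [  9 200 196] [ 42  89 196]
590 250 [  9 201 178] [ 38  82 178]
```

```bash
sed -i 's/return ((h\[...,0\]<11).*/return ((h[...,0]<=12)|(h[...,0]>174))\&(h[...,1]>185)\&(h[...,2]>90)/' h.py
python3 - <<'E'
from h import *
lidsw(cv2.imread('pics/w4.png'),manip.camera_model('wrist'))
E
```

```text
[493. 145.] 4585 [ 0.598  -0.2632  0.0646  0.9843]
[577. 241.] 1394 [ 0.5354 -0.3902  0.0431  0.9225]
[445. 299.] 879 [ 0.4516 -0.2609  0.029   0.8652]
```

```bash
python3 -c "
from h import *
plan(.5982,-.2635,.018)"; python3 -m crank '[-0.0695,0.05,0.07,0,0.085, -0.0695,0.07,0.1517,0,0.085, -0.0695,0.07,0.1517,0,0.085, -0.0695,0.07,0.1517,0,0.085,-0.0695,0.07,0.1517,0,0.085,-0.0695,0.07,0.1517,0,0.085]'; python3 -c "
from h import *
cv2.imwrite('pics/w5.png',manip.read_camera('wrist'))
lidsw(cv2.imread('pics/w5.png'),manip.camera_model('wrist'))
plan(.5982,-.2635,.018)"
```

```text
t 10.35 pos [ 0.5009 -0.1299  0.174 ] psi -78.7 q7 -1.12 F [-0.6 -0.7 -0.4] op 0.085
shift [-0.068   0.1564  0.1502] turn 0 dist 0.227
clock: 11.1
ee_pos: [0.5991, -0.2628, 0.1041]
tcp_rot: [[-0.98, 0.006, 0.198], [-0.198, 0.004, -0.98], [-0.007, -1.0, -0.002]]
contact_force: [0.3, -0.1, 1.1]
opening: 0.0852
[318. 250.] 8564 [ 0.5995 -0.2645  0.0652  0.9822]
t 11.15 pos [ 0.5993 -0.263   0.1046] psi -78.6 q7 -0.96 F [ 1.1  0.2 -0.4] op 0.0848
shift [0.0018 0.0865 0.0004] turn 0 dist 0.087
```

```bash
python3 -m crank '[0,0.05,0.001,0,0.085, 0,0.08,0.001,0,0.085, 0,0.086,0.001,0,0.085, 0,0.086,0.001,0,0.085, 0,0.086,0.001,0,0.085]'; python3 -m crank '[0,0,0,0,0.05,0,0,0,0,0.05,0,0,0,0,0.05,0,0,0,0,0.05,0,0,0,0,0.05]'; python3 -m crank '[0,-0.04,0,0,0.05,0,-0.08,0,0,0.05,0,-0.08,0,0,0.05]'; python3 -c "
from h import *
cv2.imwrite('pics/w6.png',manip.read_camera('wrist'))
plan(.6637,.026,.14)"
```

```text
clock: 11.78
ee_pos: [0.6013, -0.2641, 0.0204]
tcp_rot: [[-0.98, 0.01, 0.198], [-0.198, 0.002, -0.98], [-0.01, -1.0, -0.0]]
contact_force: [-0.2, 0.1, -0.1]
opening: 0.0853
clock: 12.4
ee_pos: [0.6022, -0.2644, 0.0228]
tcp_rot: [[-0.98, 0.012, 0.198], [-0.198, 0.001, -0.98], [-0.012, -1.0, 0.001]]
contact_force: [-1.6, 1.3, 11.2]
opening: 0.0625
clock: 12.78
ee_pos: [0.6039, -0.2657, 0.107]
tcp_rot: [[-0.98, 0.019, 0.198], [-0.198, -0.002, -0.98], [-0.018, -1.0, 0.006]]
contact_force: [0.5, 0.3, -1.2]
opening: 0.0623
t 12.82 pos [ 0.6024 -0.265   0.1048] psi -78.6 q7 -0.96 F [ 0.4 -0.2 -2. ] op 0.0623
shift [-0.1183 -0.0343 -0.2729] turn 0 dist 0.299
```

View pics/w6.png

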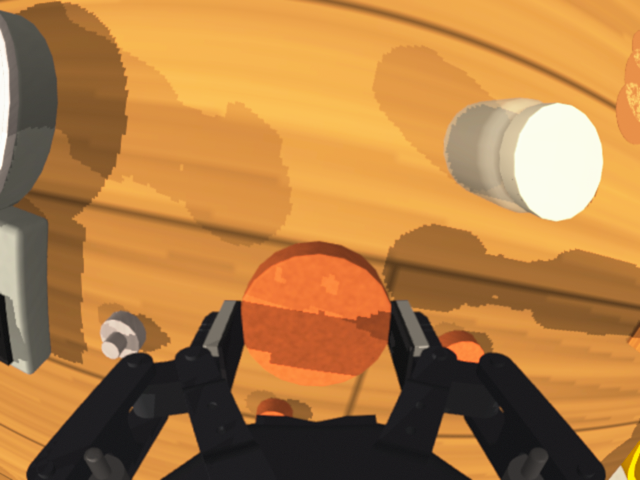

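```bash
cat >> h.py <<'E'
def inhand(D,below):
    s=manip.read_state(); m=manip.camera_model('wrist'); im=manip.read_camera('wrist'); z0=s['ee_pos'][2]-below
    k=orangew(im); k=cv2.morphologyEx(k.astype(np.uint8),cv2.MORPH_CLOSE,np.ones((7,7)))>0
    p=projw(m,[[*s['ee_pos'][:2],z0+.018]])[0]
    n,l=cv2.connectedComponents(k.astype(np.uint8)); i=l[int(p[1]),int(p[0])]
    f=fitdisc(m,l==i,z0,z0+.018,fish=True); print('inhand',i,np.round(f,4),'off world',np.round(np.array(f[:2])-s['ee_pos'][:2],4),'tool',np.round(s['tcp_rot'].T@np.r_[np.array(f[:2])-s['ee_pos'][:2],0],4),'tilt',s['tcp_rot'][:2,1].round(3))
    return im
E
python3 -c "
from h import *
inhand(.066,.0228); plan(.6637,.026,.14)"
```

```text
inhand 1 [ 0.5998 -0.2654  0.0644  0.9819] off world [-0.0026 -0.0004] tool [ 0.0026 -0.     -0.0001] tilt [ 0.015 -0.   ]
t 12.88 pos [ 0.6012 -0.2644  0.1032] psi -78.6 q7 -0.96 F [ 0.4 -0.3 -1.8] op 0.0624
shift [-0.1193 -0.0357 -0.2722] turn 0 dist 0.299
```

```bash
python3 -m crank '[-0.02,-0.02,-0.05,0,0.05,-0.05,-0.022,-0.11,0,0.05,-0.08,-0.022,-0.17,0,0.05,-0.11,-0.022,-0.23,0,0.05,-0.122,-0.022,-0.272,0,0.05,-0.122,-0.022,-0.272,0,0.05,-0.122,-0.022,-0.272,0,0.05,-0.122,-0.022,-0.272,0,0.05]'; python3 -c "
from h import *
im=inhand(.066,.0228); cv2.imwrite('pics/w7.png',im); print(headfit(im,manip.camera_model('wrist'))); plan(.6637,.026,.083)"
```

```text
clock: 13.88
ee_pos: [0.666, 0.0239, 0.1256]
tcp_rot: [[-0.981, 0.011, 0.196], [-0.196, -0.0, -0.981], [-0.01, -1.0, 0.003]]
contact_force: [-0.6, 0.1, -0.5]
opening: 0.0622
inhand 1 [0.6634 0.0236 0.0633 0.9846] off world [-0.0026 -0.0003] tool [ 0.0026 -0.     -0.0002] tilt [ 0.011 -0.   ]
(154, array([0.6642, 0.0256, 0.0893]), np.float64(0.00018093713502647968))
t 13.93 pos [0.6661 0.024  0.1259] psi -78.7 q7 -1.38 F [ 0.1 -0.4 -1. ] op 0.0622
shift [ 0.0025  0.0428 -0.0026] turn 0 dist 0.043
```

View pics/w7.png

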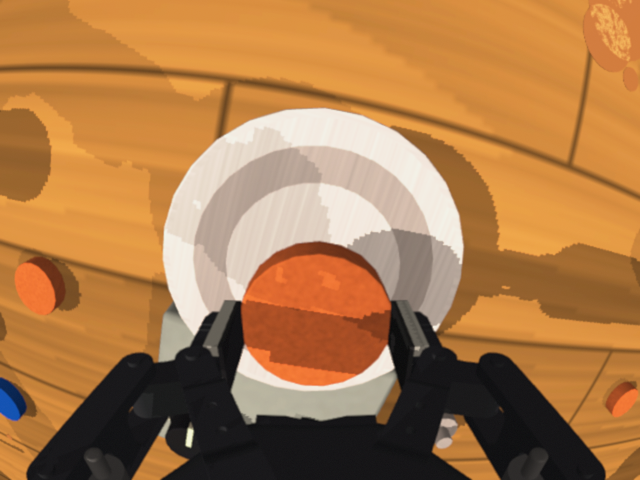

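```bash
python3 -m crank '[0.001,0.03,-0.002,0,0.05,0.001,0.041,-0.002,0,0.05,0.001,0.043,-0.002,0,0.05,0.001,0.043,-0.002,0,0.05,0.001,0.043,-0.002,0,0.05]'; python3 -m crank '[0,0,0,0,0.07,0,0,0,0,0.08,0,0,0,0,0.085,0,0,0,0,0.085,0,-0.05,0,0,0.085,0,-0.09,0,0,0.085,0,-0.09,0,0,0.085]'; python3 -c "
from h import *
im=manip.read_camera('wrist'); m=manip.camera_model('wrist'); lidsw(im,m,.06); print(headfit(im,m)); plan(.6637,.026,.2)"
```

```text
clock: 14.55
ee_pos: [0.6656, 0.0253, 0.0831]
tcp_rot: [[-0.981, 0.012, 0.195], [-0.195, -0.0, -0.981], [-0.012, -1.0, 0.002]]
contact_force: [0.1, 0.6, -1.3]
opening: 0.0622
clock: 15.42
ee_pos: [0.6671, 0.0254, 0.177]
tcp_rot: [[-0.981, 0.02, 0.195], [-0.195, 0.0, -0.981], [-0.019, -1.0, 0.004]]
contact_force: [-0.6, -0.2, -1.0]
opening: 0.0849
[ 12. 145.] 1230 [0.6981 0.2985 0.0495 0.8743]
[315. 251.] 7206 [0.6616 0.0252 0.0625 0.9832]
[ 70. 268.] 1880 [0.6072 0.2164 0.0381 0.9385]
[  9. 304.] 849 [0.547  0.3125 0.0449 0.9642]
[601. 378.] 714 [ 0.5769 -0.3029  0.0327  0.8913]
(180, array([0.6625, 0.0258, 0.0885]), np.float64(0.0003789527006897659))
t 15.47 pos [0.6655 0.0255 0.1748] psi -78.8 q7 -1.38 F [ 0.1  0.1 -0.9] op 0.0848
shift [ 0.0013 -0.0253 -0.0008] turn 0 dist 0.025
```

```bash
python3 -m crank '[0.02,0,-0.06,-0.15,0.08,0.035,0,-0.12,-0.3,0.08,0.05,0,-0.18,-0.45,0.08,0.065,0,-0.24,-0.588,0.08,0.075,0.02,-0.3,-0.588,0.08,0.09,0.04,-0.35,-0.588,0.08,0.092,0.05,-0.38,-0.588,0.08,0.092,0.05,-0.38,-0.588,0.08]'; python3 -m crank '[0,0,0,0,0.08,0,0,0,0,0.08]'; python3 -c "
from h import *
im=manip.read_camera('wrist'); m=manip.camera_model('wrist'); lidsw(im,m,0); cv2.imwrite('pics/w8.png',im); plan(.501,.38,.02)"
```

```text
clock: 16.48
ee_pos: [0.4986, 0.3829, 0.1199]
tcp_rot: [[-0.704, 0.011, 0.71], [-0.71, -0.0, -0.704], [-0.008, -1.0, 0.008]]
contact_force: [1.3, -0.1, -0.3]
opening: 0.0803
clock: 16.73
ee_pos: [0.4991, 0.3813, 0.1197]
tcp_rot: [[-0.705, 0.011, 0.709], [-0.709, -0.001, -0.705], [-0.007, -1.0, 0.009]]
contact_force: [-0.4, 0.2, 0.3]
opening: 0.0804
[320. 242.] 6138 [0.5022 0.3798 0.0582 0.9791]
[494. 280.] 3489 [0.5756 0.2608 0.0509 0.9781]
t 16.77 pos [0.4994 0.3814 0.1199] psi -44.9 q7 -1.51 F [-0.2 -0.6  0.5] op 0.0802
shift [0.0006 0.1    0.0013] turn 0 dist 0.1
```

View pics/w8.png

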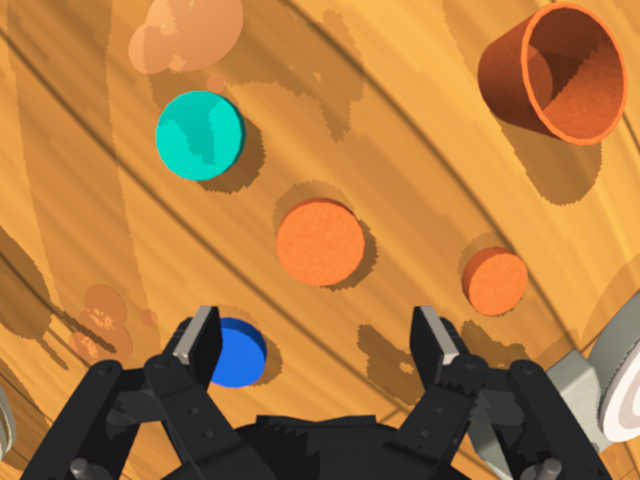

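```bash
python3 -c "
import cv2
im=cv2.imread('pics/w8.png')[80:400,150:540]; cv2.imwrite('pics/w8c.png',cv2.resize(im,None,fx=1.8,fy=1.8))"
```

```text
(no output)
```

View pics/w8c.png

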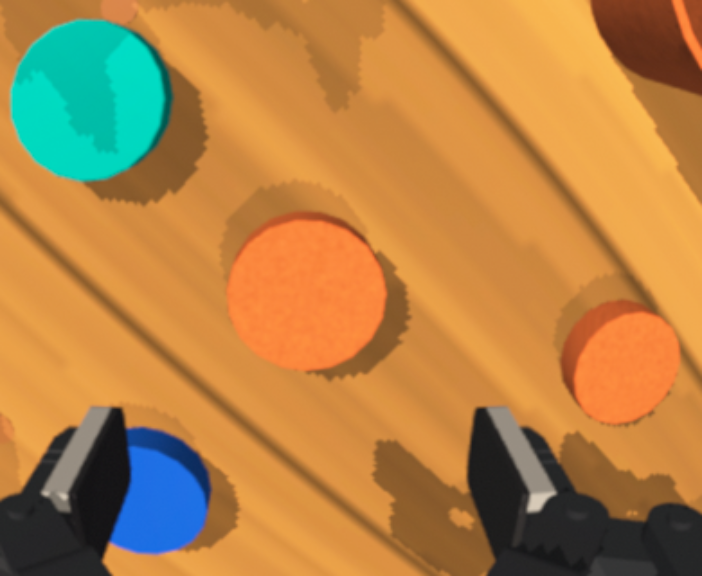

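```bash
python3 -m crank '[0,0.05,0.0015,0,0.08,0,0.09,0.0015,0,0.08,0,0.101,0.0015,0,0.08,0,0.101,0.0015,0,0.08,0,0.101,0.0015,0,0.08]'; python3 -m crank '[0,0,0,0,0.045,0,0,0,0,0.045,0,0,0,0,0.045,0,0,0,0,0.045,0,0,0,0,0.045]'; python3 -m crank '[0,-0.06,0,0,0.045,0,-0.115,0,0,0.045,0,-0.125,0,0,0.045,0,-0.125,0,0,0.045]'; python3 -c "
from h import *
inhand(.059,.0225); plan(.6635,.0255,.145,-78)"
```

```text
clock: 17.4
ee_pos: [0.5028, 0.3809, 0.0207]
tcp_rot: [[-0.706, 0.014, 0.708], [-0.709, 0.001, -0.706], [-0.01, -1.0, 0.009]]
contact_force: [-0.8, 0.4, 0.7]
opening: 0.0798
clock: 18.02
ee_pos: [0.5038, 0.3817, 0.0233]
tcp_rot: [[-0.706, 0.016, 0.708], [-0.708, 0.003, -0.706], [-0.013, -1.0, 0.01]]
contact_force: [-2.2, -1.0, 10.4]
opening: 0.0554
clock: 18.52
ee_pos: [0.502, 0.3816, 0.1493]
tcp_rot: [[-0.706, 0.017, 0.708], [-0.708, 0.004, -0.706], [-0.015, -1.0, 0.01]]
contact_force: [-0.7, 0.2, -0.7]
opening: 0.0553
inhand 3 [0.5003 0.3804 0.057  0.981 ] off world [-0.0017 -0.0012] tool [ 0.0021 -0.     -0.0004] tilt [0.017 0.004]
t 18.57 pos [0.5012 0.381  0.1478] psi -44.9 q7 -1.51 F [-0.5 -1.  -1.5] op 0.0557
shift [0.1374 0.0046 0.3658] turn 0.578 dist 0.391
```

```bash
python3 -m crank '[0.02,0,0.05,0,0.045,0.04,0,0.105,0,0.045,0.06,0,0.16,0,0.045,0.08,0,0.215,0,0.045,0.1,0,0.27,0,0.045,0.12,0,0.325,0,0.045,0.135,0,0.366,0,0.045,0.135,0,0.366,0,0.045]'; python3 -m crank '[0,0,0,0,0.045,0,0,0,0,0.045]'; python3 -c "
from h import *
im=inhand(.059,.0233); cv2.imwrite('pics/w9.png',im); print(headfit(im,manip.camera_model('wrist'))); plan(.6635,.0255,.1015)"
```

```text
clock: 19.58
ee_pos: [0.6652, 0.0203, 0.147]
tcp_rot: [[-0.711, 0.012, 0.703], [-0.703, -0.002, -0.711], [-0.007, -1.0, 0.01]]
contact_force: [-0.2, -0.4, -0.9]
opening: 0.0556
clock: 19.82
ee_pos: [0.6641, 0.0212, 0.1457]
tcp_rot: [[-0.71, 0.01, 0.704], [-0.704, -0.002, -0.71], [-0.006, -1.0, 0.008]]
contact_force: [-0.4, -0.3, -1.4]
opening: 0.0554
inhand 2 [0.6666 0.0289 0.0726 0.814 ] off world [0.0025 0.0076] tool [-0.0072  0.     -0.0036] tilt [ 0.01  -0.002]
(166, array([0.6645, 0.0259, 0.0893]), np.float64(0.0002620083504879177))
t 19.88 pos [0.6644 0.0216 0.1461] psi -45.2 q7 -0.93 F [-0.4  0.7 -1.1] op 0.0559
shift [-0.0018  0.0446 -0.0038] turn 0 dist 0.045
```

View pics/w9.png

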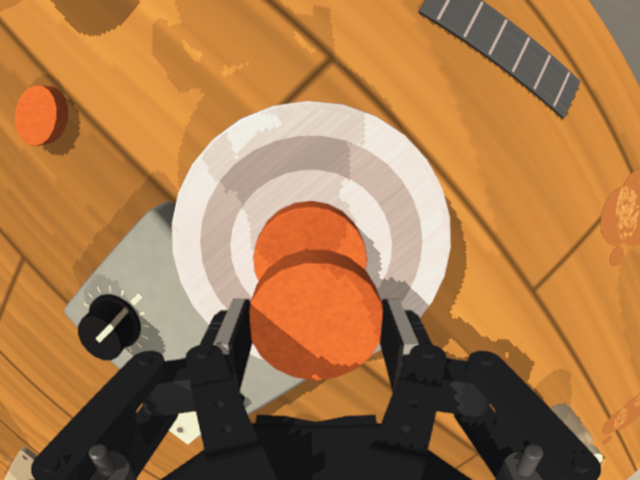

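```bash
python3 -m crank '[-0.004,0.02,-0.0035,0,0.045,-0.004,0.04,-0.0035,0,0.045,-0.004,0.045,-0.0035,0,0.045,-0.004,0.045,-0.0035,0,0.045,-0.004,0.045,-0.0035,0,0.045]'; python3 -m crank '[0,0,0,0,0.06,0,0,0,0,0.08,0,0,0,0,0.08,0,0,0,0,0.08,0,-0.05,0,0,0.08,0,-0.09,0,0,0.08,0,-0.09,0,0,0.08]'; python3 -c "
from h import *
im=manip.read_camera('wrist'); m=manip.camera_model('wrist'); lidsw(im,m,.078,4000); print(headfit(im,m)); cv2.imwrite('pics/w10.png',im);plan(.574,.261,.2)"
```

```text
clock: 20.5
ee_pos: [0.664, 0.0285, 0.1014]
tcp_rot: [[-0.709, 0.008, 0.705], [-0.705, -0.0, -0.709], [-0.005, -1.0, 0.006]]
contact_force: [-5.1, 1.2, 11.4]
opening: 0.0557
clock: 21.38
ee_pos: [0.6658, 0.0286, 0.1952]
tcp_rot: [[-0.709, 0.016, 0.705], [-0.705, 0.0, -0.709], [-0.011, -1.0, 0.011]]
contact_force: [0.8, 0.2, 0.6]
opening: 0.0798
[314. 245.] 6790 [0.6637 0.0287 0.0606 0.9611]
(192, array([0.6624, 0.026 , 0.0885]), np.float64(0.0002625462936654815))
t 21.43 pos [0.6642 0.0286 0.193 ] psi -45.2 q7 -0.93 F [-0.8 -0.2 -0.2] op 0.0804
shift [-0.1    -0.0081 -0.2284] turn 0 dist 0.249
```

View pics/w10.png

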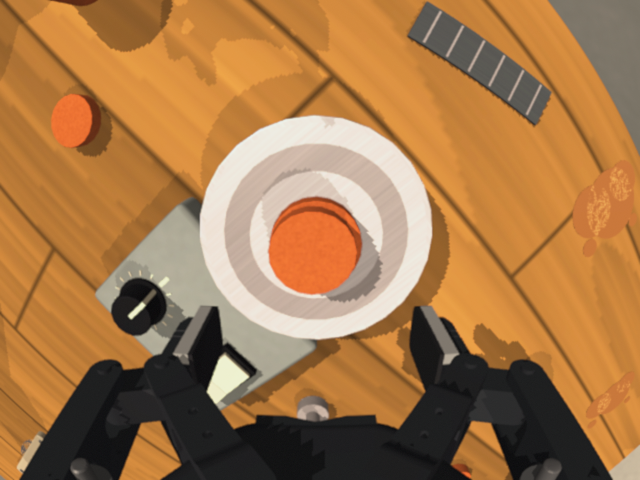

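```bash
python3 -m crank '[-0.025,0,-0.055,0,0.075,-0.05,0,-0.11,0,0.075,-0.075,0.02,-0.165,0,0.075,-0.1,0.05,-0.21,0,0.075,-0.1,0.075,-0.228,0,0.075,-0.1,0.075,-0.228,0,0.075,-0.1,0.075,-0.228,0,0.075,-0.1,0.075,-0.228,0,0.075]'; python3 -c "
from h import *
im=manip.read_camera('wrist'); m=manip.camera_model('wrist'); lidsw(im,m,0); cv2.imwrite('pics/w11.png',im); plan(.575,.261,.0195)"
```

```text
clock: 22.42
ee_pos: [0.577, 0.259, 0.118]
tcp_rot: [[-0.711, 0.014, 0.703], [-0.703, -0.0, -0.711], [-0.01, -1.0, 0.01]]
contact_force: [0.4, -1.1, 0.4]
opening: 0.0752
[323.  25.] 7662 [0.7082 0.3819 0.1134 0.971 ]
[311. 244.] 4893 [0.5746 0.2614 0.0511 0.9822]
t 22.48 pos [0.5768 0.2593 0.118 ] psi -45.3 q7 -1.32 F [-0.5 -0.2 -0.1] op 0.075
shift [ 0.001   0.0984 -0.0034] turn 0 dist 0.099
```

```bash
python3 -m crank '[0.001,0.05,-0.004,0,0.075,0.001,0.09,-0.004,0,0.075,0.001,0.099,-0.004,0,0.075,0.001,0.099,-0.004,0,0.075,0.001,0.099,-0.004,0,0.075]'; python3 -m crank '[0,0,0,0,0.035,0,0,0,0,0.035,0,0,0,0,0.035,0,0,0,0,0.035,0,0,0,0,0.035]'; python3 -m crank '[0,-0.06,0,0,0.035,0,-0.115,0,0,0.035,0,-0.145,0,0,0.035,0,-0.145,0,0,0.035]'; python3 -c "
from h import *
inhand(.052,.0225); plan(.6643,.0258,.165)"
```

```text
clock: 23.1
ee_pos: [0.5761, 0.2619, 0.0209]
tcp_rot: [[-0.711, 0.016, 0.703], [-0.703, 0.001, -0.711], [-0.013, -1.0, 0.011]]
contact_force: [-1.0, 0.7, -0.4]
opening: 0.0751
clock: 23.72
ee_pos: [0.5772, 0.2624, 0.0232]
tcp_rot: [[-0.711, 0.019, 0.703], [-0.703, 0.003, -0.711], [-0.015, -1.0, 0.012]]
contact_force: [-1.8, -0.5, 10.1]
opening: 0.0489
clock: 24.22
ee_pos: [0.5763, 0.2629, 0.1718]
tcp_rot: [[-0.711, 0.025, 0.703], [-0.703, 0.006, -0.711], [-0.022, -1.0, 0.014]]
contact_force: [-0.1, 1.2, -0.9]
opening: 0.049
inhand 2 [0.5747 0.2619 0.0502 0.9826] off world [-0.0016 -0.001 ] tool [ 0.0018 -0.     -0.0004] tilt [0.025 0.006]
t 24.27 pos [0.575  0.2622 0.1697] psi -45.3 q7 -1.32 F [-0.6  0.  -0.4] op 0.0488
shift [0.1027 0.0057 0.2309] turn 0 dist 0.253
```

```bash
python3 -m crank '[0.02,0,0.05,0,0.035,0.045,0,0.105,0,0.035,0.07,0,0.16,0,0.035,0.095,0,0.215,0,0.035,0.101,0,0.231,0,0.035,0.101,0,0.231,0,0.035,0.101,0,0.231,0,0.035,0.101,0,0.231,0,0.035]'; python3 -c "
from h import *
im=manip.read_camera('wrist'); cv2.imwrite('pics/w12.png',im); print(headfit(im,manip.camera_model('wrist'))); plan(.6643,.0258,.1195)"
```

```text
clock: 25.28
ee_pos: [0.6648, 0.0298, 0.1705]
tcp_rot: [[-0.709, 0.021, 0.705], [-0.705, 0.005, -0.709], [-0.018, -1.0, 0.011]]
contact_force: [0.8, 0.1, 0.2]
opening: 0.0486
(171, array([0.6644, 0.0251, 0.0892]), np.float64(0.00034250262455801865))
t 25.32 pos [0.665  0.0294 0.1707] psi -45.2 q7 -0.94 F [ 0.2 -0.  -0.4] op 0.0487
shift [0.0039 0.0511 0.0015] turn 0 dist 0.051
```

View pics/w12.png

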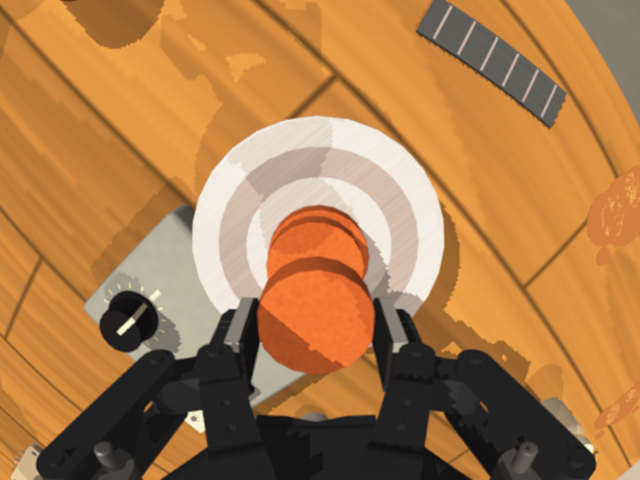

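```bash
python3 -m crank '[0.002,0.02,0.0015,0,0.035,0.002,0.04,0.0015,0,0.035,0.002,0.05,0.0015,0,0.035,0.002,0.051,0.0015,0,0.035,0.002,0.051,0.0015,0,0.035]'; python3 -m crank '[0,0,0,0,0.05,0,0,0,0,0.07,0,0,0,0,0.075,0,0,0,0,0.075,0,-0.05,0,0,0.075,0,-0.09,0,0,0.075,0,-0.09,0,0,0.075]'; python3 -c "
from h import *
im=manip.read_camera('wrist'); m=manip.camera_model('wrist'); lidsw(im,m,.096,2000); print(headfit(im,m)); cv2.imwrite('pics/w13.png',im)
im=manip.read_camera('top'); cv2.imwrite('pics/t2.png',im)
m=manip.camera_model('top')
for k,c,a in comps(orange(im),60,1500):
    print(c.round(),np.round(fitdisc(m,k,0,.018),4))
plan(.5355,-.391,.2)"
```

```text
clock: 25.95
ee_pos: [0.6658, 0.0273, 0.1196]
tcp_rot: [[-0.709, 0.021, 0.705], [-0.705, 0.005, -0.709], [-0.019, -1.0, 0.012]]
contact_force: [0.0, 0.1, -1.3]
opening: 0.049
clock: 26.82
ee_pos: [0.6663, 0.0271, 0.2136]
tcp_rot: [[-0.709, 0.029, 0.705], [-0.705, 0.005, -0.709], [-0.025, -1.0, 0.017]]
contact_force: [1.0, 0.5, -0.6]
opening: 0.0749
[312. 241.] 6173 [0.667  0.0314 0.0571 0.9509]
(205, array([0.6623, 0.0259, 0.0885]), np.float64(0.0002118711077162766))
[181. 173.] [0.7251 0.3496 0.0219 0.1378]
[501. 237.] [ 0.5357 -0.3927  0.0414  0.9293]
t 26.93 pos [0.6637 0.0269 0.2097] psi -45.2 q7 -0.93 F [-0.3 -0.8 -0.3] op 0.0752
shift [0.3857 0.0048 0.2058] turn 0 dist 0.437
```

View pics/w13.png

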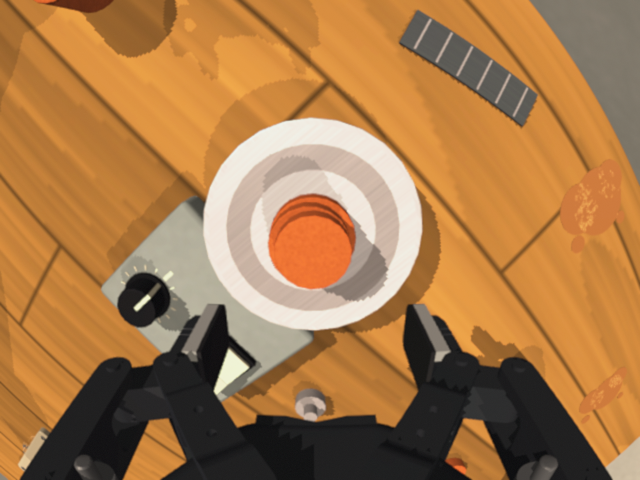

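View pics/t2.png

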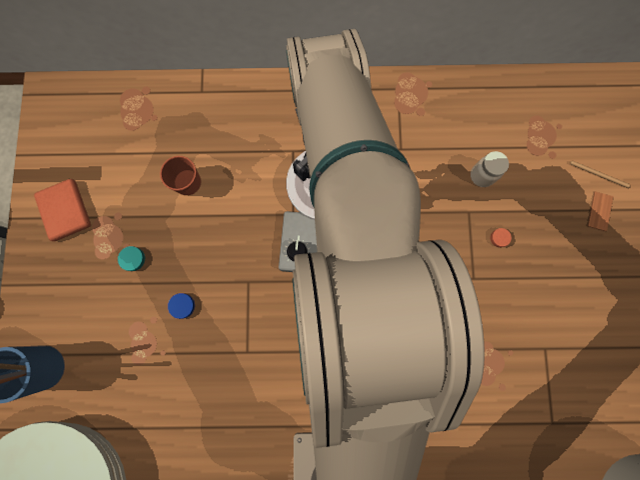

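```bash
python3 -m crank '[0.05,0,0.027,0,0.07,0.1,0,0.054,0,0.07,0.15,0,0.081,0,0.07,0.205,0,0.11,0,0.07,0.26,0.03,0.14,0,0.07,0.31,0.06,0.165,0,0.07,0.36,0.09,0.19,0,0.07,0.3857,0.09,0.2058,0,0.07]'; python3 -m crank '[0,0,0,0,0.07,0,0,0,0,0.07]'; python3 -c "
from h import *
im=manip.read_camera('wrist'); m=manip.camera_model('wrist'); lidsw(im,m,0); cv2.imwrite('pics/w14.png',im); plan(.5355,-.391,.0195)"
```

```text
clock: 27.92
ee_pos: [0.5329, -0.3922, 0.1102]
tcp_rot: [[-0.711, 0.014, 0.703], [-0.703, 0.008, -0.711], [-0.016, -1.0, 0.004]]
contact_force: [1.2, 0.3, 0.1]
opening: 0.0699
clock: 28.18
ee_pos: [0.5321, -0.3909, 0.1086]
tcp_rot: [[-0.711, 0.012, 0.703], [-0.703, 0.011, -0.711], [-0.016, -1.0, 0.001]]
contact_force: [0.2, 0.9, -0.6]
opening: 0.0703
[127. 180.] 1769 [ 0.477  -0.2642  0.0295  0.9554]
[322. 246.] 3960 [ 0.5373 -0.3911  0.0443  0.9637]
t 28.23 pos [ 0.5332 -0.3902  0.1093] psi -45.2 q7 -0.28 F [0.1 0.8 0.1] op 0.0697
shift [0.0004 0.0898 0.002 ] turn 0 dist 0.09
```

View pics/w14.png

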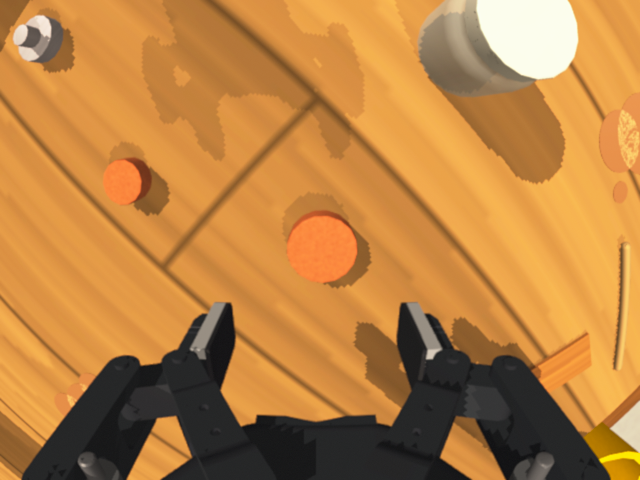

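```bash
python3 -m crank '[-0.001,0.05,0.003,0,0.07,-0.001,0.08,0.003,0,0.07,-0.001,0.09,0.003,0,0.07,-0.001,0.09,0.003,0,0.07,-0.001,0.09,0.003,0,0.07]'; python3 -m crank '[0,0,0,0,0.028,0,0,0,0,0.028,0,0,0,0,0.028,0,0,0,0,0.028,0,0,0,0,0.028]'; python3 -m crank '[0,-0.06,0,0,0.028,0,-0.115,0,0,0.028,0,-0.165,0,0,0.028,0,-0.165,0,0,0.028,0,-0.165,0,0,0.028]'; python3 -c "
from h import *
cv2.imwrite('pics/w15.png',inhand(.045,.023)); plan(.6643,.0258,.185)"
```

```text
clock: 28.85
ee_pos: [0.5384, -0.391, 0.021]
tcp_rot: [[-0.709, 0.016, 0.705], [-0.705, 0.009, -0.709], [-0.018, -1.0, 0.005]]
contact_force: [0.5, 0.2, -0.1]
opening: 0.07
clock: 29.48
ee_pos: [0.5393, -0.3916, 0.0231]
tcp_rot: [[-0.709, 0.018, 0.705], [-0.705, 0.008, -0.71], [-0.018, -1.0, 0.007]]
contact_force: [-0.7, 0.8, 7.2]
opening: 0.042
clock: 30.1
ee_pos: [0.536, -0.3927, 0.188]
tcp_rot: [[-0.709, 0.018, 0.704], [-0.704, 0.008, -0.71], [-0.018, -1.0, 0.007]]
contact_force: [0.5, -0.7, -1.3]
opening: 0.0419
inhand 2 [ 0.534  -0.394   0.0434  0.9811] off world [-0.0019 -0.0013] tool [ 0.0023 -0.     -0.0004] tilt [0.018 0.008]
t 30.15 pos [ 0.5356 -0.3923  0.1871] psi -45.2 q7 -0.27 F [ 0.2  0.2 -0.7] op 0.042
shift [-0.3859  0.0079 -0.206 ] turn 0 dist 0.438
```

View pics/w15.png

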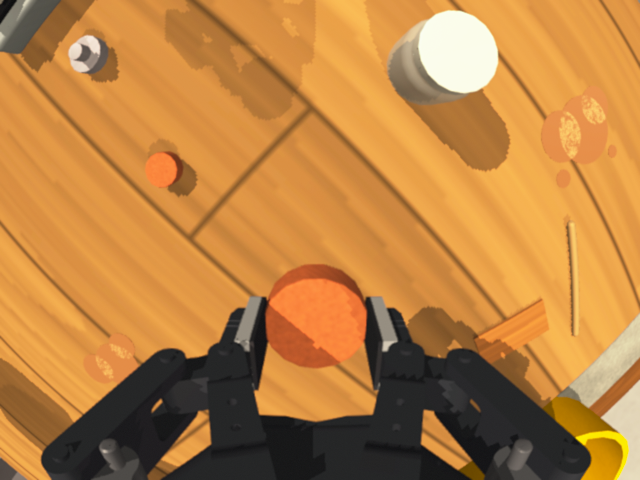

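```bash
python3 -m crank '[-0.05,0,-0.027,0,0.028,-0.1,0,-0.054,0,0.028,-0.15,0,-0.081,0,0.028,-0.205,0,-0.11,0,0.028,-0.26,0,-0.14,0,0.028,-0.31,0,-0.165,0,0.028,-0.36,0,-0.19,0,0.028,-0.388,0,-0.206,0,0.028]'; python3 -m crank '[0,0,0,0,0.028,0,0,0,0,0.028]'; python3 -c "
from h import *
im=manip.read_camera('wrist'); cv2.imwrite('pics/w16.png',im); print(headfit(im,manip.camera_model('wrist'))); plan(.6643,.0258,.1375)"
```

```text
clock: 31.15
ee_pos: [0.6652, 0.0317, 0.1908]
tcp_rot: [[-0.707, 0.013, 0.708], [-0.707, 0.011, -0.707], [-0.017, -1.0, 0.002]]
contact_force: [0.5, 0.1, -0.2]
opening: 0.0418
clock: 31.4
ee_pos: [0.664, 0.0307, 0.1891]
tcp_rot: [[-0.707, 0.01, 0.707], [-0.707, 0.009, -0.707], [-0.014, -1.0, 0.0]]
contact_force: [0.2, -0.4, -0.0]
opening: 0.0419
(186, array([0.6645, 0.0245, 0.0893]), np.float64(0.0005731214641654791))
t 31.45 pos [0.6643 0.0296 0.1896] psi -45.1 q7 -0.93 F [-0.6  0.4  0.1] op 0.0421
shift [0.0034 0.0521 0.0026] turn 0 dist 0.052
```

View pics/w16.png

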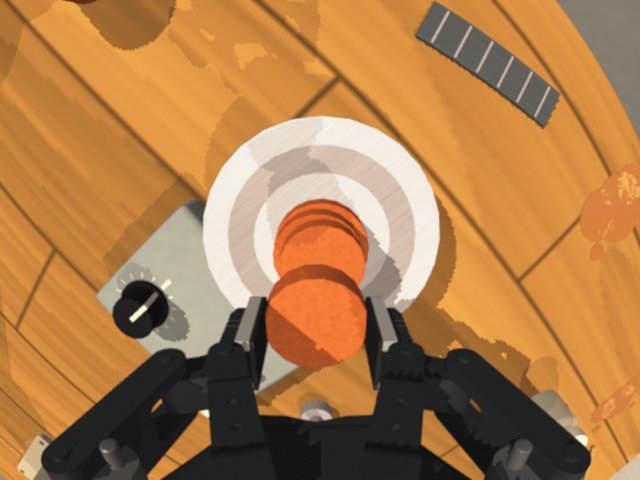

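x: 0.0034−0.0023 ≈ 0.001; z 0.0026; down 0.0525.

```bash
python3 -m crank '[0.001,0.02,0.003,0,0.028,0.001,0.04,0.003,0,0.028,0.001,0.05,0.003,0,0.028,0.001,0.0525,0.003,0,0.028,0.001,0.0525,0.003,0,0.028,0.001,0.0525,0.003,0,0.028]'; python3 -c "
from h import *
plan(.6643,.0258,.1375)"
```

```text
clock: 32.2
ee_pos: [0.6654, 0.0253, 0.1374]
tcp_rot: [[-0.709, 0.009, 0.705], [-0.705, 0.007, -0.709], [-0.011, -1.0, 0.001]]
contact_force: [-3.8, -0.5, 5.8]
opening: 0.0415
t 32.2 pos [0.6654 0.0253 0.1374] psi -45.2 q7 -0.93 F [-3.8 -0.5  5.8] op 0.0415
shift [ 0.0004 -0.0001 -0.0011] turn 0 dist 0.001
```

```bash
python3 -m crank '[0,0,0,0,0.04,0,0,0,0,0.065,0,0,0,0,0.07,0,0,0,0,0.07,0,-0.04,0,0,0.07,0,-0.08,0,0,0.07,0,-0.08,0,0,0.07]'; python3 -c "
from h import *
im=manip.read_camera('wrist'); cv2.imwrite('pics/w17.png',im); print(headfit(im,manip.camera_model('wrist'))); plan(.477,-.264,.11)"
```

```text
clock: 33.08
ee_pos: [0.6671, 0.025, 0.2212]
tcp_rot: [[-0.709, 0.016, 0.705], [-0.705, 0.008, -0.709], [-0.017, -1.0, 0.006]]
contact_force: [0.2, -0.9, -0.1]
opening: 0.0698
(219, array([0.6623, 0.0259, 0.0886]), np.float64(0.0002023198352582633))
t 33.12 pos [0.6656 0.0249 0.2189] psi -45.2 q7 -0.92 F [-0.3  0.6 -0.8] op 0.0702
shift [0.3389 0.1044 0.0716] turn 0 dist 0.362
```

View pics/w17.png

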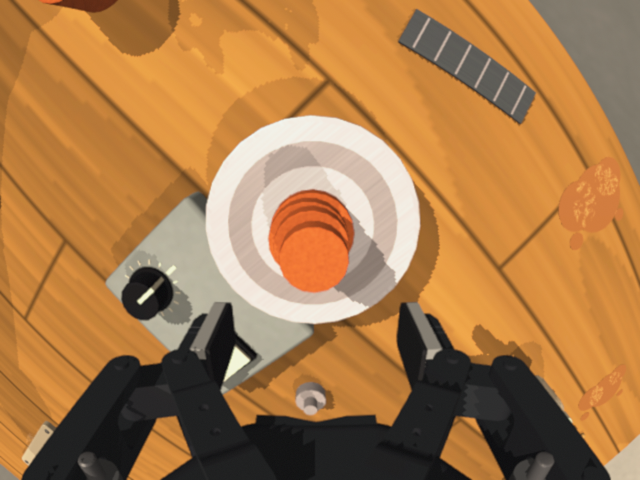

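Run:
```python
from h import *
s=manip.read_state(); m=manip.camera_model('wrist'); im=manip.read_camera('wrist')
print(headfit(im,m)); b=cv2.resize(im[150:350,190:430],None,fx=3,fy=3,interpolation=3)
c=(.664,.0257)
for D,z,col in((.066,.078,(255,0,0)),(.059,.096,(0,255,0)),(.052,.114,(255,255,0)),(.045,.132,(255,0,255)),(.18,.06,(0,0,255))):
    P=np.c_[c[0]+D/2*np.cos(T),c[1]+D/2*np.sin(T),np.full(72,z)]; uv=(projw(m,P)-[190,150]+.5)*3
    cv2.polylines(b,[uv.astype(np.int32)],True,col,1)
cv2.imwrite('pics/ov1.png',b)
```

```text
(219, array([0.6641, 0.0256, 0.0892]), np.float64(0.0002407072775550948))
```

View pics/ov1.png

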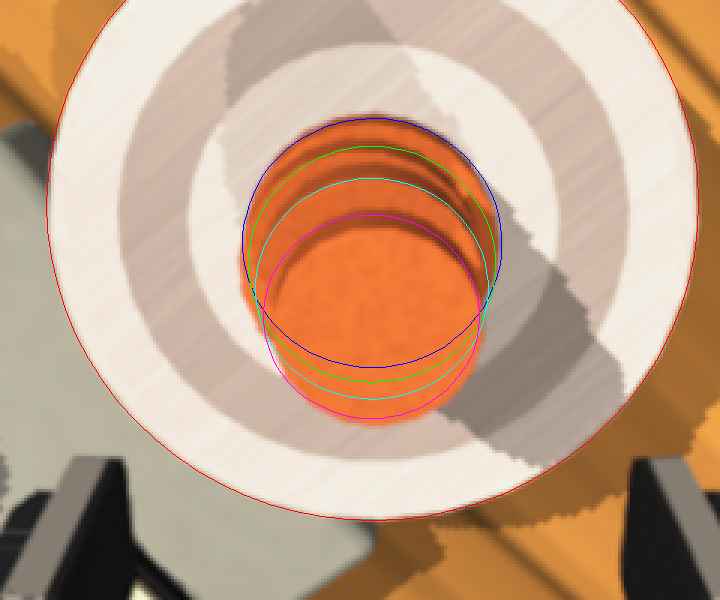

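```bash
python3 -m crank '[0.055,0,0.012,0,0.055,0.11,0,0.024,0,0.055,0.165,0.02,0.036,0,0.055,0.22,0.04,0.048,0,0.055,0.275,0.07,0.06,0,0.055,0.32,0.1,0.07,0,0.055,0.338,0.104,0.072,0,0.055,0.338,0.104,0.072,0,0.055]'; python3 -m crank '[0,0,0,0,0.055,0,0,0,0,0.055]'; python3 -c "
from h import *
im=manip.read_camera('wrist'); m=manip.camera_model('wrist'); lidsw(im,m,0); cv2.imwrite('pics/w18.png',im); plan(.477,-.264,.0195)"
```

```text
clock: 34.17
ee_pos: [0.4756, -0.2641, 0.1088]
tcp_rot: [[-0.71, 0.007, 0.704], [-0.704, 0.008, -0.71], [-0.011, -1.0, -0.001]]
contact_force: [1.1, 0.2, 1.3]
opening: 0.0551
clock: 34.42
ee_pos: [0.4773, -0.2625, 0.1095]
tcp_rot: [[-0.708, 0.009, 0.706], [-0.706, 0.009, -0.708], [-0.013, -1.0, 0.0]]
contact_force: [-0.1, -0.7, -0.2]
opening: 0.055
[319. 253.] 1960 [ 0.4763 -0.2657  0.03    0.9633]
t 34.48 pos [ 0.477  -0.2627  0.1095] psi -45.1 q7 -0.44 F [-0.2 -1.3 -0.8] op 0.055
shift [0.002  0.09   0.0008] turn 0 dist 0.09
```

View pics/w18.png

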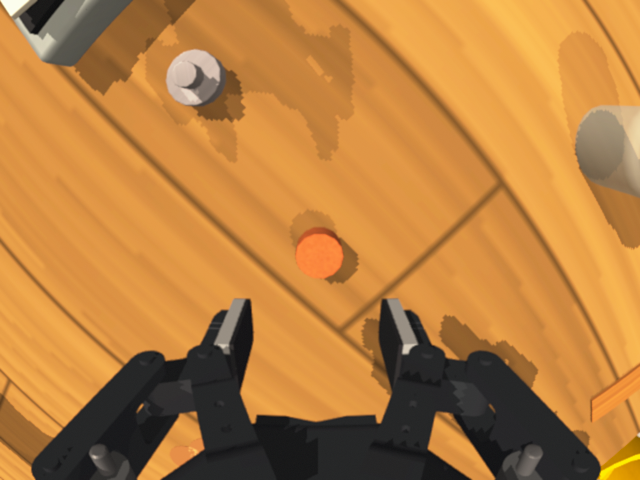

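```bash
python3 -m crank '[0.004,0.05,0.001,0,0.055,0.004,0.08,0.001,0,0.055,0.004,0.09,0.001,0,0.055,0.004,0.09,0.001,0,0.055,0.004,0.09,0.001,0,0.055]'; python3 -m crank '[0,0,0,0,0.015,0,0,0,0,0.015,0,0,0,0,0.015,0,0,0,0,0.015,0,0,0,0,0.015]'; python3 -m crank '[0,-0.06,0,0,0.015,0,-0.115,0,0,0.015,0,-0.175,0,0,0.015,0,-0.185,0,0,0.015,0,-0.185,0,0,0.015]'; python3 -c "
from h import *
cv2.imwrite('pics/w19.png',inhand(.031,.0225)); plan(.664,.0257,.205)"
```

```text
clock: 35.1
ee_pos: [0.4767, -0.2658, 0.0207]
tcp_rot: [[-0.708, 0.011, 0.706], [-0.706, 0.007, -0.708], [-0.013, -1.0, 0.002]]
contact_force: [-0.6, -0.4, 0.0]
opening: 0.0547
clock: 35.72
ee_pos: [0.4776, -0.2662, 0.0222]
tcp_rot: [[-0.708, 0.013, 0.706], [-0.706, 0.006, -0.709], [-0.014, -1.0, 0.005]]
contact_force: [0.0, 1.0, 8.3]
opening: 0.0282
clock: 36.35
ee_pos: [0.4752, -0.2675, 0.2079]
tcp_rot: [[-0.709, 0.015, 0.706], [-0.706, 0.005, -0.709], [-0.014, -1.0, 0.006]]
contact_force: [-0.9, -0.1, -0.8]
opening: 0.0284
inhand 1 [ 0.4747 -0.2674  0.0293  0.9771] off world [-0.0005  0.0001] tool [ 0.0003 -0.     -0.0004] tilt [0.015 0.005]
t 36.4 pos [ 0.4744 -0.2672  0.2066] psi -45.1 q7 -0.41 F [ 0.3 -0.6 -1. ] op 0.0281
shift [-0.3409  0.0059 -0.0738] turn 0 dist 0.349
```

View pics/w19.png

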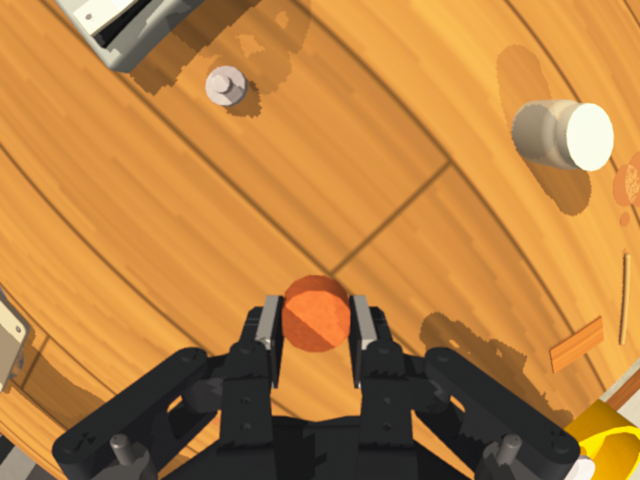

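```bash
python3 -m crank '[-0.055,0,-0.012,0,0.015,-0.11,0,-0.024,0,0.015,-0.165,0,-0.036,0,0.015,-0.22,0,-0.048,0,0.015,-0.275,0,-0.06,0,0.015,-0.33,0,-0.072,0,0.015,-0.341,0,-0.074,0,0.015,-0.341,0,-0.074,0,0.015]'; python3 -m crank '[0,0,0,0,0.015,0,0,0,0,0.015]'; python3 -c "
from h import *
im=manip.read_camera('wrist'); cv2.imwrite('pics/w20.png',im); print(headfit(im,manip.camera_model('wrist'))); plan(.6643,.0258,.1545)"
```

```text
clock: 37.4
ee_pos: [0.6627, 0.0263, 0.2084]
tcp_rot: [[-0.707, 0.008, 0.707], [-0.707, 0.006, -0.708], [-0.01, -1.0, 0.001]]
contact_force: [-1.7, 0.1, -0.7]
opening: 0.0283
clock: 37.65
ee_pos: [0.6618, 0.0241, 0.2079]
tcp_rot: [[-0.709, 0.006, 0.705], [-0.705, 0.005, -0.709], [-0.008, -1.0, 0.001]]
contact_force: [0.4, -0.5, -0.9]
opening: 0.0284
(203, array([0.6646, 0.0261, 0.0893]), np.float64(0.00047366505393953406))
t 37.7 pos [0.6622 0.0245 0.2082] psi -45.2 q7 -0.94 F [ 0.9  0.2 -0.4] op 0.0277
shift [-0.002   0.0537  0.0005] turn 0 dist 0.054
```

View pics/w20.png

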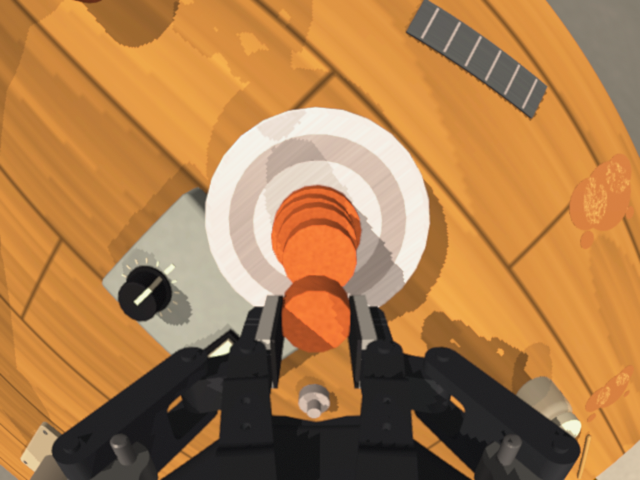

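```bash
python3 -m crank '[-0.002,0.02,0.0005,0,0.015,-0.002,0.04,0.0005,0,0.015,-0.002,0.05,0.0005,0,0.015,-0.002,0.0535,0.0005,0,0.015,-0.002,0.0535,0.0005,0,0.015,-0.002,0.0535,0.0005,0,0.015]'; python3 -c "
from h import *
plan(.6643,.0258,.1545)"; python3 -m crank '[0,0,0,0,0.03,0,0,0,0,0.05,0,0,0,0,0.055,0,0,0,0,0.055,0,-0.04,0,0,0.055,0,-0.08,0,0,0.055,0,-0.08,0,0,0.055]';  python3 - <<'E'
from h import *
manip.read_camera('wrist')
s=manip.read_state(); m=manip.camera_model('wrist'); im=manip.read_camera('wrist')
print(headfit(im,m)); b=cv2.resize(im[150:350,190:430],None,fx=3,fy=3,interpolation=3)
c=(.6642,.0257)
for D,z,col in((.066,.078,(255,0,0)),(.059,.096,(0,255,0)),(.052,.114,(255,255,0)),(.045,.132,(255,0,255)),(.031,.15,(0,255,255)),(.18,.06,(0,0,255))):
    P=np.c_[c[0]+D/2*np.cos(T),c[1]+D/2*np.sin(T),np.full(72,z)]; uv=(projw(m,P)-[190,150]+.5)*3
    cv2.polylines(b,[uv.astype(np.int32)],True,col,1)
cv2.imwrite('pics/ov2.png',b); plan(.5,-.13,.11)
E
```

```text
clock: 38.45
ee_pos: [0.6646, 0.0258, 0.155]
tcp_rot: [[-0.709, 0.008, 0.705], [-0.705, 0.005, -0.709], [-0.009, -1.0, 0.002]]
contact_force: [0.1, 0.2, -0.1]
opening: 0.028
t 38.45 pos [0.6646 0.0258 0.155 ] psi -45.2 q7 -0.95 F [ 0.1  0.2 -0.1] op 0.028
shift [ 0.0003  0.0005 -0.0002] turn 0 dist 0.001
clock: 39.33
ee_pos: [0.6663, 0.0256, 0.2389]
tcp_rot: [[-0.709, 0.016, 0.705], [-0.705, 0.006, -0.709], [-0.015, -1.0, 0.007]]
contact_force: [0.4, -0.4, 0.5]
opening: 0.0548
(240, array([0.6641, 0.0256, 0.0893]), np.float64(0.0003596542306346608))
t 39.42 pos [0.6639 0.0254 0.2351] psi -45.2 q7 -0.94 F [ 0.2 -0.4 -0.7] op 0.055
shift [ 0.2269  0.1229 -0.0056] turn 0 dist 0.258
```

View pics/ov2.png

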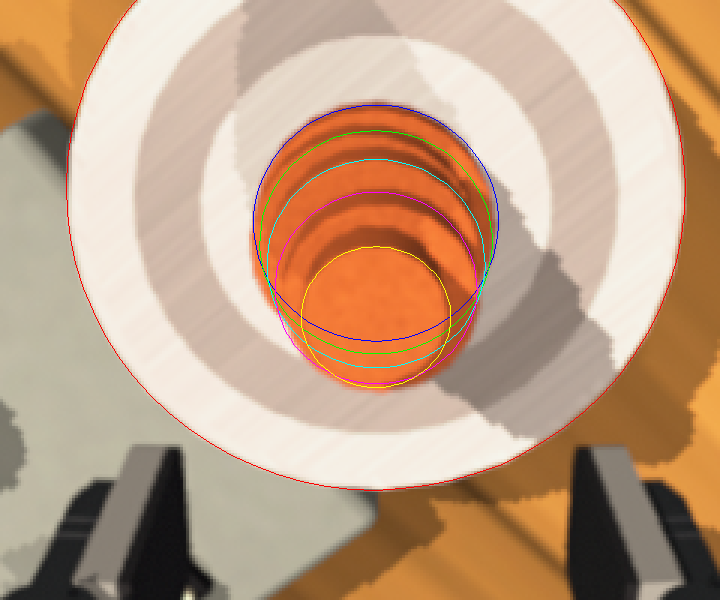

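```bash
python3 -m crank '[0.05,0,-0.001,0,0.055,0.1,0,-0.002,0,0.055,0.15,0.02,-0.003,0,0.055,0.2,0.05,-0.005,0,0.055,0.227,0.09,-0.0055,0,0.055,0.227,0.123,-0.0055,0,0.055,0.227,0.123,-0.0055,0,0.055,0.227,0.123,-0.0055,0,0.055]'; python3 -c "
from h import *
im=manip.read_camera('wrist'); m=manip.camera_model('wrist'); cv2.imwrite('pics/w21.png',im)
for r in manip.masks_of('wrist','weight_mid')[:2]:
    k=r['mask']; print(r['p'],np.round(r['extent']),np.round(fitdisc(m,k,0,.016,d=.036,fish=True),4))
plan(.5,-.13,.0195)"
```

```text
clock: 40.42
ee_pos: [0.5005, -0.1297, 0.1102]
tcp_rot: [[-0.709, 0.008, 0.706], [-0.706, 0.006, -0.709], [-0.01, -1.0, 0.002]]
contact_force: [-0.1, 0.5, 0.5]
opening: 0.0552
0.74 [319. 245.  54.  61.] [ 0.5037 -0.1301  0.036   0.9664]
t 40.52 pos [ 0.5011 -0.1298  0.1109] psi -45.1 q7 -0.7 F [0.6 0.1 0.5] op 0.0547
shift [ 0.0019  0.0914 -0.001 ] turn 0 dist 0.091
```

View pics/w21.png

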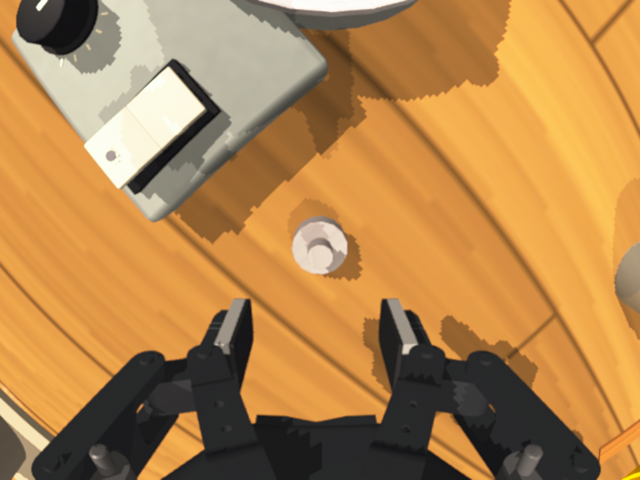

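```bash
python3 -m crank '[0.0005,0.05,0.001,0,0.055,0.0005,0.08,0.001,0,0.055,0.0005,0.0915,0.001,0,0.055,0.0005,0.0915,0.001,0,0.055,0.0005,0.0915,0.001,0,0.055]'; python3 -m crank '[0,0,0,0,0.02,0,0,0,0,0.02,0,0,0,0,0.02,0,0,0,0,0.02,0,0,0,0,0.02]'; python3 -m crank '[0,-0.06,0,0,0.02,0,-0.115,0,0,0.02,0,-0.175,0,0,0.02,0,-0.205,0,0,0.02,0,-0.205,0,0,0.02,0,-0.205,0,0,0.02]'; python3 -c "
from h import *
im=manip.read_camera('wrist'); m=manip.camera_model('wrist'); s=manip.read_state(); cv2.imwrite('pics/w22.png',im)
z=s['ee_pos'][2]-.0225
for r in manip.masks_of('wrist','weight_mid')[:2]:
    k=r['mask']; print(r['p'],np.round(r['extent']),np.round(fitdisc(m,k,z,z+.016,d=.036,fish=True),4))
plan(.6641,.0257,.225)"
```

```text
clock: 41.15
ee_pos: [0.5034, -0.1306, 0.0207]
tcp_rot: [[-0.708, 0.013, 0.706], [-0.706, 0.005, -0.708], [-0.012, -1.0, 0.006]]
contact_force: [-0.1, 0.6, 0.4]
opening: 0.055
clock: 41.78
ee_pos: [0.5042, -0.1308, 0.0224]
tcp_rot: [[-0.709, 0.015, 0.706], [-0.706, 0.004, -0.709], [-0.013, -1.0, 0.008]]
contact_force: [-0.4, 0.4, 9.1]
opening: 0.033
clock: 42.52
ee_pos: [0.5002, -0.1316, 0.2267]
tcp_rot: [[-0.709, 0.013, 0.705], [-0.705, 0.004, -0.709], [-0.012, -1.0, 0.006]]
contact_force: [-0.3, 0.0, -2.6]
opening: 0.0329
0.79 [316. 312.  75.  88.] [ 0.4992 -0.1315  0.036   0.9446]
t 42.62 pos [ 0.5001 -0.1314  0.2259] psi -45.1 q7 -0.67 F [-1.8  0.6 -1.9] op 0.0326
shift [-0.2271  0.0036  0.0044] turn 0 dist 0.227
```

View pics/w22.png

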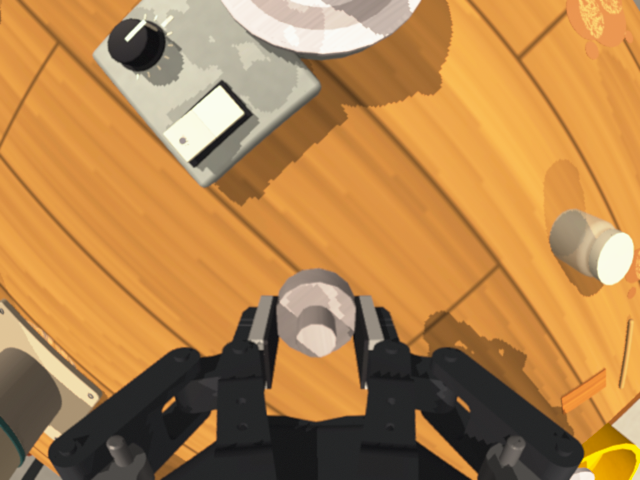

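```bash
python3 -m crank '[-0.04,0,0,0,0.02,-0.08,0,0,0,0.02,-0.12,0,0,0,0.02,-0.16,0,0.002,0,0.02,-0.2,0,0.0044,0,0.02,-0.2275,0,0.0044,0,0.02,-0.2275,0,0.0044,0,0.02,-0.2275,0,0.0044,0,0.02]'; python3 -m crank '[0,0,0,0,0.02,0,0,0,0,0.02]'; python3 -c "
from h import *
im=manip.read_camera('wrist'); cv2.imwrite('pics/w23.png',im); print(headfit(im,manip.camera_model('wrist'))); plan(.6643,.0258,.1727)"
```

```text
clock: 43.62
ee_pos: [0.6632, 0.0251, 0.227]
tcp_rot: [[-0.709, 0.008, 0.705], [-0.705, 0.004, -0.709], [-0.008, -1.0, 0.003]]
contact_force: [-1.1, -1.2, -1.6]
opening: 0.0324
clock: 43.88
ee_pos: [0.6626, 0.024, 0.2268]
tcp_rot: [[-0.71, 0.008, 0.704], [-0.704, 0.003, -0.71], [-0.007, -1.0, 0.003]]
contact_force: [0.1, 0.3, -1.1]
opening: 0.0327
(235, array([0.6646, 0.0261, 0.0892]), np.float64(0.0012933223407287943))
t 43.92 pos [0.6628 0.0242 0.227 ] psi -45.2 q7 -0.95 F [ 0.4 -0.6 -1. ] op 0.0328
shift [-0.0017  0.0543 -0.0002] turn 0 dist 0.054
```

View pics/w23.png

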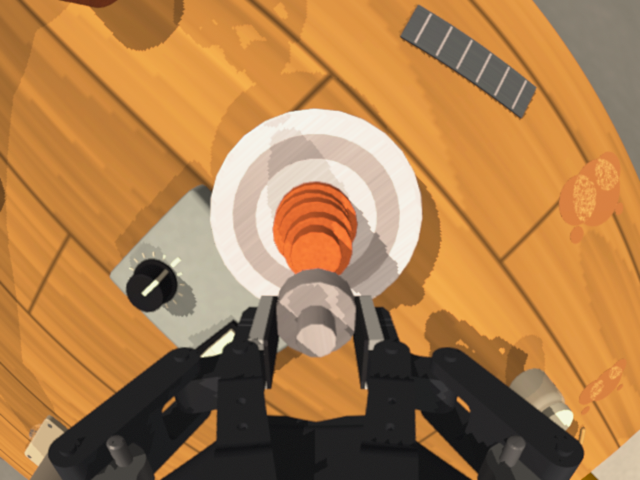

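```bash
python3 -m crank '[-0.002,0.02,0,0,0.02,-0.002,0.04,0,0,0.02,-0.002,0.05,0,0,0.02,-0.002,0.054,0,0,0.02,-0.002,0.054,0,0,0.02,-0.002,0.054,0,0,0.02]'; python3 -c "
from h import *
cv2.imwrite('pics/s1.png',manip.read_camera('side'))
plan(.6643,.0258,.1725)"
```

```text
clock: 44.68
ee_pos: [0.6651, 0.0259, 0.1737]
tcp_rot: [[-0.71, 0.009, 0.705], [-0.705, 0.003, -0.71], [-0.009, -1.0, 0.004]]
contact_force: [0.1, -0.2, -1.6]
opening: 0.0327
t 44.73 pos [0.665  0.0259 0.1736] psi -45.2 q7 -0.96 F [ 0.4 -0.1 -1.4] op 0.0326
shift [ 0.0006  0.0011 -0.0005] turn 0 dist 0.001
```

```bash
python3 -m crank '[0,0.0012,0,0,0.02,0,0.0012,0,0,0.02,0,0.0012,0,0,0.045,0,0.0012,0,0,0.055,0,0.0012,0,0,0.055,0,-0.03,0,0,0.055,0,-0.07,0,0,0.055,0,-0.08,0,0,0.055]'
python3 - <<'E'
from h import *
manip.read_camera('wrist')
s=manip.read_state(); m=manip.camera_model('wrist'); im=manip.read_camera('wrist')
print(headfit(im,m)); b=cv2.resize(im[150:350,190:430],None,fx=3,fy=3,interpolation=3)
c=(.6642,.0257)
for D,z,col in((.066,.078,(255,0,0)),(.045,.132,(255,0,255)),(.036,.15,(0,255,255)),(.036,.166,(0,255,0)),(.016,.182,(255,255,0)),(.18,.06,(0,0,255))):
    P=np.c_[c[0]+D/2*np.cos(T),c[1]+D/2*np.sin(T),np.full(72,z)]; uv=(projw(m,P)-[190,150]+.5)*3
    cv2.polylines(b,[uv.astype(np.int32)],True,col,1)
cv2.imwrite('pics/ov3.png',b)
cv2.imwrite('pics/s2.png',cv2.resize(manip.read_camera('side')[100:340,260:500],None,fx=2.4,fy=2.4))
plan(.48,-.005,.25)
E
```

```text
clock: 45.72
ee_pos: [0.6659, 0.0258, 0.2567]
tcp_rot: [[-0.71, 0.015, 0.705], [-0.705, 0.004, -0.71], [-0.013, -1.0, 0.008]]
contact_force: [0.2, -0.2, -0.0]
opening: 0.0549
(240, array([0.6641, 0.0256, 0.0893]), np.float64(0.0002467639934392562))
t 45.88 pos [0.6641 0.0256 0.2533] psi -45.2 q7 -0.95 F [-0.3  0.1 -0.9] op 0.055
shift [ 0.1522  0.0016 -0.108 ] turn 0 dist 0.187
```

View pics/ov3.png

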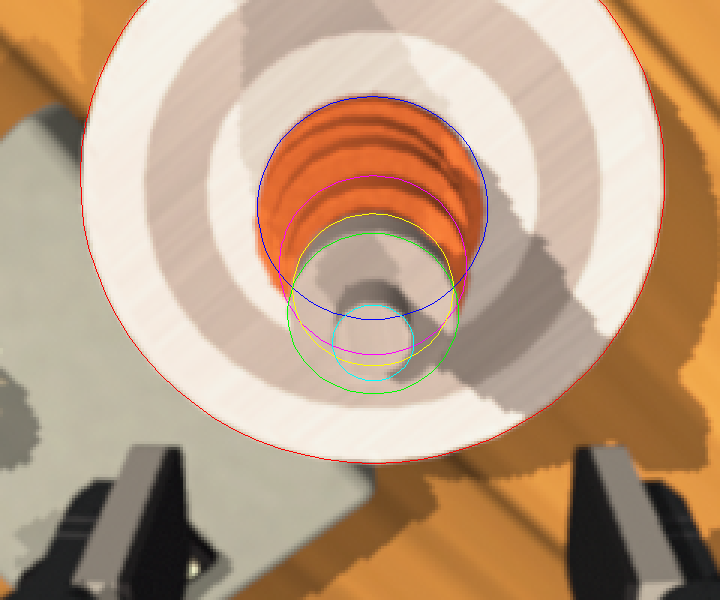

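View pics/s2.png

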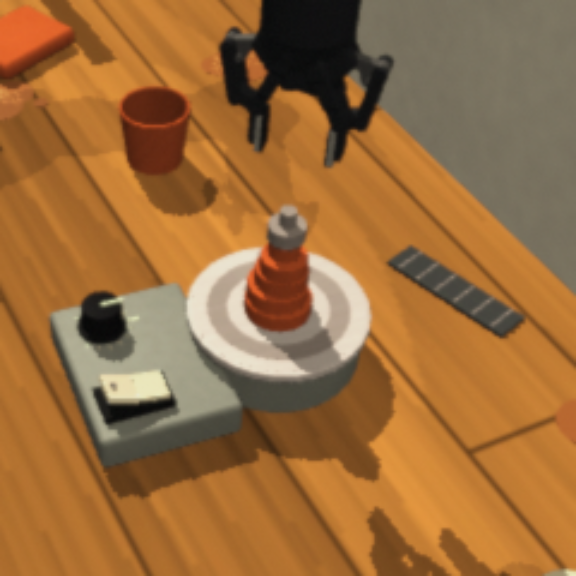

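```bash
python3 -c "
from h import *
plan(.4695,-.0077,.15,-95)"; python3 -m crank '[0.03,0,-0.025,0.15,0.03,0.07,0,-0.05,0.3,0,0.11,0,-0.075,0.45,0,0.15,0.04,-0.1,0.6,0,0.16,0.08,-0.115,0.75,0,0.16,0.1,-0.115,0.87,0,0.16,0.1,-0.115,0.87,0,0.16,0.1,-0.115,0.87,0]'; python3 -m crank '[0,0,0,0,0,0,0,0,0,0]'; python3 -c "
from h import *
cv2.imwrite('pics/w24.png',manip.read_camera('wrist'))
m=manip.camera_model('wrist')
for r in manip.tip_of('wrist','rocker_near_end')[:2]: print(r, onz(m,[r['location'][::-1]],.068,True).round(4))
plan(.4695,-.0077,.085,-95)"
```

```text
t 45.88 pos [0.6641 0.0256 0.2533] psi -45.2 q7 -0.95 F [-0.3  0.1 -0.9] op 0.055
shift [ 0.1624  0.1015 -0.1139] turn 0.869 dist 0.223
clock: 46.88
ee_pos: [0.4706, -0.0052, 0.1515]
tcp_rot: [[-0.996, 0.009, -0.086], [0.086, 0.003, -0.996], [-0.008, -1.0, -0.004]]
contact_force: [0.1, 0.7, -0.3]
opening: 0.0004
clock: 47.12
ee_pos: [0.4712, -0.0053, 0.1521]
tcp_rot: [[-0.996, 0.01, -0.085], [0.085, 0.003, -0.996], [-0.01, -1.0, -0.004]]
contact_force: [-0.4, 0.1, 0.4]
opening: 0.0003
{'location': [254.1, 316.9], 'p': 0.87} [[ 0.4722 -0.0059  0.068 ]]
t 47.23 pos [ 0.4709 -0.0053  0.1519] psi -94.9 q7 -1.62 F [-0.2  0.1 -0.9] op 0.0001
shift [0.0019 0.0669 0.0028] turn 0.001 dist 0.067
```

View pics/w24.png

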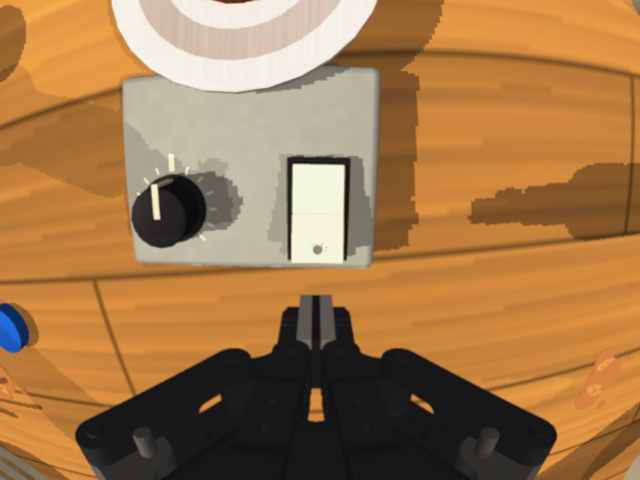

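```bash
python3 - <<'E'
from h import *
m=manip.camera_model('wrist'); im=cv2.imread('pics/w24.png')
P=onz(m,[(157,219),(154,184)],.071,True); print(np.degrees(np.arctan2(*(P[1]-P[0])[[1,0]])),P)
Z=onz(m,[(172,172),(171,155)],.04,True); print(np.degrees(np.arctan2(*(Z[1]-Z[0])[[1,0]])))
E
python3 -m crank '[0.001,0.04,0.002,0,0,0.001,0.06,0.002,0,0,0.001,0.066,0.002,0,0,0.001,0.07,0.002,0,0,0.001,0.074,0.002,0,0,0.001,0.078,0.002,0,0,0.001,0.082,0.002,0,0,0.001,0.082,0.002,0,0]'
```

```text
-5.705591147442367 [[0.50415688 0.09174478 0.071     ]
 [0.52624718 0.0895377  0.071     ]]
-5.167807407706555
clock: 48.22
ee_pos: [0.4717, -0.0069, 0.0702]
tcp_rot: [[-0.996, 0.012, -0.086], [0.086, 0.003, -0.996], [-0.012, -1.0, -0.004]]
contact_force: [-0.0, -0.0, 2.0]
opening: -0.0001
```

```bash
python3 -m crank '[0,-0.05,0,0,0,0,-0.1,0,0,0,0,-0.11,0,0,0,0,-0.11,0,0,0]'; python3 -c "
from h import *
manip.read_camera('wrist');im=manip.read_camera('wrist');cv2.imwrite('pics/w25.png',im)
cv2.imwrite('pics/s3.png',cv2.resize(manip.read_camera('side')[140:340,260:460],None,fx=2.9,fy=2.9,interpolation=3))"
```

```text
clock: 48.72
ee_pos: [0.4709, -0.0072, 0.1806]
tcp_rot: [[-0.996, 0.014, -0.086], [0.086, 0.003, -0.996], [-0.014, -1.0, -0.005]]
contact_force: [0.2, -0.5, -0.3]
opening: -0.0002
```

View pics/w25.png

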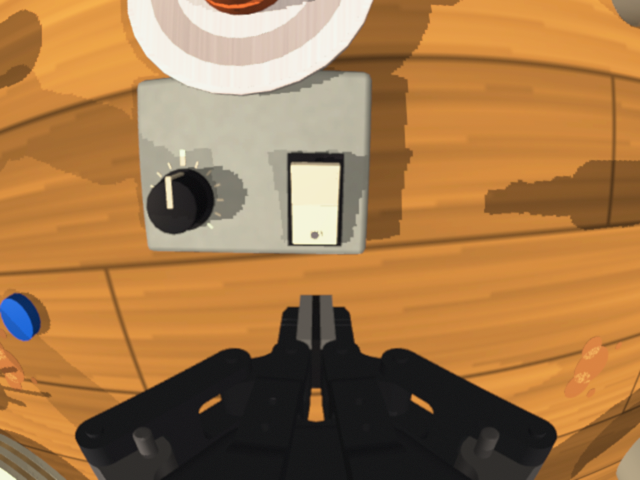

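View pics/s3.png

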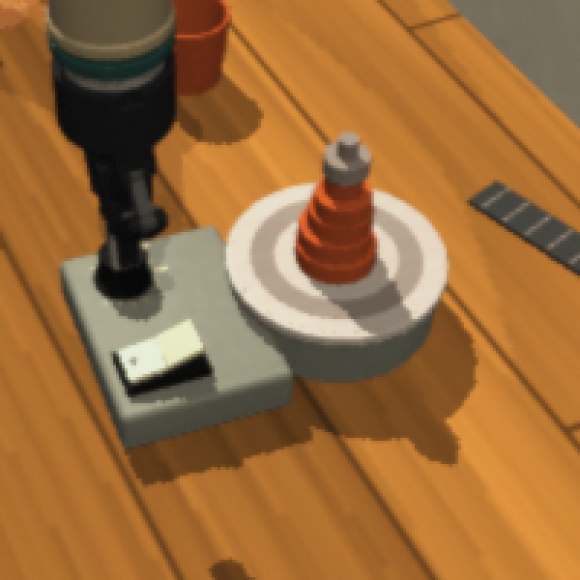

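```bash
python3 -c "
from h import *
s=manip.read_state();print(s['clock'],s['contact_force'],np.abs(s['qd']).max());print(manip.sign_off())"
```

```text
48.875 [ 0.53462431 -0.03553194  0.088143  ] 0.005109838528624524
the job is handed in; nothing more can be done
None
```

The job is done and handed in at about 49 s; the sign-off gives no verdict, so the results below are my own last checks.

**What I did:** I turned the knob to zero and moved the weight off the head. Then I stacked the five lids that were there (66, 59, 52, 45 and 31 mm; the 38 mm one is absent) and stood the weight on top. Last, I pressed the near end of the rocker and it snapped over to on.

**Last checks:**
- **Knob:** measured about 0.5° from the zero mark in the wrist view just before the rocker press. In a later view, by eye, it still stands at the mark.
- **Stack:** in the wrist overlay taken just before the rocker press, every lid and the weight lie within about 2–3 mm of the head's centre. In the side view taken after the press, the stack stands straight with the weight upright on top.
- **Rocker:** in the last pictures its near end is down and its far end up. I judged this by eye, not by a measured angle.
- **Robot:** the gripper was clear of everything and still when I handed in.
- **Cup and jar:** I never reached for either, but I did not measure their positions again at the end.

**Disagreements and surprises:**
- **Head centre:** the three cameras differed by about 2–4 mm. I used the wrist camera's value, which was the most repeatable.
- **Lid knocked aside:** the 31 mm lid was pushed about 25 mm during the run, so I measured it again before picking it up.
- **Look-alikes:** I left the blue and turquoise ones alone.

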